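# Scrub the staining jars in the drain lane

## Robot

A 7-joint arm with a two-finger parallel gripper is mounted at the origin on the work surface. World frame = base frame: x ahead of the robot, y to its left, z up, the work surface at z = 0. Lengths are in m, angles in rad, forces in N, time in s.
With the tool pointing down it reaches from about 0.425 to 1.025 m from the base axis. Payload 9.4 kg.
Tool frame: the origin (TCP) lies midway between the tips of the shut fingers; the grasp point (between the pads) lies 19 mm behind it; z points along the fingers, y is the line along which they close (so a half turn about z gives the same grasp; the last joint's range is limited). The gripper opens to 93 mm and grips with 3 to 60 N. Pads are 15 mm wide; open, the fingers measure 128 mm over their backs; the gripper's body (75 mm by 188 mm) begins 65 mm behind the grasp point.
Start: joints at [-0.077, 0.599, -0.003, 1.599, 0.002, 0.943, -0.08], TCP at [0.725, -0, 0.189] pointing down, gripper open.
Joint ranges: [-2.57, 2.57], [-0.35, 1.97], [-1.29, 1.29], [0.11, 2.56], [-1.05, 4.19], [0.11, 1.86], [-2.63, 2.63]. Speed limits (rad/s): [2.22, 2.22, 3.01, 3.01, 3.14, 3.14, 3.14].

## Interface

Orientations are given as a unit quaternion [x, y, z, w].
In Python, from rig import monitor, optics, order gives the robot as it stands.
- The arm moves only by the shell command python3 -m jog 'ROWS' [FORCE]. ROWS is a JSON object of lists of equal length, an entry for each row: "jaw": the opening, from 0 (shut) to 1 (fully open); "delta_pos": the shift along the tool's x, y, z in mm, a list of three; "spin": the turn about the tool's z in rad. In form: {"jaw": [jaw, ...], "delta_pos": [[dx, dy, dz], ...], "spin": [spin, ...]}. A call has 1 to 12 rows; each row is the pose to reach, as a shift and turn from the pose commanded when the call began, along the tool's axes at that moment; what a row does not reach only later rows make up. A row lasts 1/8 s, in which the tool goes at most 62.5 mm and 10.7 degrees, less where a joint would pass 70% of its speed; a pose out of reach is approached as far as the arm can. A call with a gripper value outside its range is refused whole. The fingers move at their own pace and stop on an object; FORCE is the grip in N (left out, the last holds). Time passes only in rows, so rows that repeat a pose let the fingers close. It gives the time, the measured TCP pose, the force, the opening and the grip force at its end, in the units of the state.
- monitor.observe(): the state, without advancing time (a new reading comes with each control period).
- optics.camera(name): name is "scene" or "side" or "wrist"; returns (picture, depth): 384x512x3 uint8, red, green, blue; 384x512 float32, m along the optical axis (not along the pixel's ray), 0 where there is no reading.
- optics.get_calibration(name): a dict with "intrinsics" (3x3 intrinsics, pixels), "position" and "attitude" of the camera in the world; the wrist camera has in their place "hand_eye" (4x4, takes a point from camera to tool coordinates, whose origin is the TCP and whose axes are the flange's). Camera axes: x right, y down, z forward; pixel columns grow to the right and rows downward; lengths in m; the calibration is good to about 2 mm. A picture is of the moment at which its call begins: read the wrist's pose just before it. get_calibration takes no time and is no camera call.
- order.sign_off(): hands the job in; it is judged then, once.
The state is a dict: "clock": time; "joints": joint angles; "dq": joint speeds; "joint_efforts": joint torques, N m; "ee_pos": TCP position; "tool_rot": TCP orientation; "contact_force": force on the tool from outside, world axes, zero at the start; "ft_torque": the same for the moment, N m; "gripper_width": opening from 0.0 (shut) to 1.0 (fully open); "gripper_force": force on a finger pad.
Only numpy, scipy, OpenCV 4.12 (cv2) and the standard library are available. Lean on these libraries where they do the work, as an engineer would, in place of code of your own. Each camera call takes 0.05 s, during which the arm holds its last target. There are 200 camera calls.

## Task

Stand all the tipped staining jars upright on the drain tray, the closed white spare too. Then take the red brush from the black drip stand and scrub the inside of every open jar, weakest stain first (yellow, then blue, then purple): never letting go of the brush except in a stand, run it down to the jar's floor, up to its mouth and down to the floor again. Finally hang the brush by its collar well inside the fork of the stand with the red label, all of the jars left standing on the tray and the bottle and the other things around left undisturbed.

Things in the scene. Friction and masses are not known exactly. Their poses are not given: they have to be found in the camera images.
- lane: Fixed grey drain tray, 150 mm (its x) by 580 mm (its y). Origin at the centre of its underside on the bench; its upper face is 10 mm above that; white lips 6 mm wide and 16 mm high run along both long edges. The jars and the bottle are on it in a row along y, about 115 mm apart.
- jar_yellow: Open square yellow translucent staining jar, 56 x 56 mm, 90 mm tall, 160 g, walls 4 mm (inside 48 x 48), bottom 5 mm. Origin at the jar's geometric centre (45 mm from the base and from the rim); its z axis points out of the mouth. It starts tipped over on the tray, lying on one side, mouth roughly towards the robot. May be absent.
- jar_blue: Open square blue translucent staining jar, 56 x 56 mm, 90 mm tall, 160 g, walls 4 mm (inside 48 x 48), bottom 5 mm. Origin at the jar's geometric centre (45 mm from the base and from the rim); its z axis points out of the mouth. It starts tipped over on the tray, lying on one side, mouth roughly towards the robot. May be absent.
- jar_purple: Open square purple translucent staining jar, 56 x 56 mm, 90 mm tall, 160 g, walls 4 mm (inside 48 x 48), bottom 5 mm. Origin at the jar's geometric centre (45 mm from the base and from the rim); its z axis points out of the mouth. It starts tipped over on the tray, lying on one side, mouth roughly towards the robot. May be absent.
- jar_yellow_mouth (a point): Centre of the yellow jar's mouth, at rim level, 45 mm from the jar's origin along its z
- jar_blue_mouth (a point): Centre of the blue jar's mouth, at rim level, 45 mm from the jar's origin along its z
- jar_purple_mouth (a point): Centre of the purple jar's mouth, at rim level, 45 mm from the jar's origin along its z
- jar_white: Closed white spare jar with a grey lid, 56 x 56 x 90 mm, 200 g, same outer shape as the others; stands with the lid up, is not scrubbed. Origin at its geometric centre; its z axis points out of the lid. It starts tipped over on the tray, lid roughly towards the robot. May be absent.
- jar_white_mouth (a point): Centre of the top of the white jar's lid, 45 mm from its origin along its z
- bottle: Brown glass bottle with black cap, diameter 52 mm, 78 mm tall, standing on the tray among the jars; origin at the centre of its underside. To be left alone.
- brush: Long bottle brush hanging upright in the black drip stand, 80 g. From the tip (origin, z up): round white head 28 mm across, 0 to 60 mm; steel rod 8 mm across, 60 to 145; red collar 32 mm across, 145 to 151; red round handle 20 mm across, 151 to 217.
- brush_collar (a point): Centre of the underside of the brush's collar, 145 mm above its tip
- drip_stand: Fixed stand with a black cap and no colour, where the brush hangs at the start by its collar, the rod in the fork. Origin: footprint centre. Two level prongs (each 13 wide, 6 thick, 14 mm gap) with top face 165 mm up run from 44 mm before the origin back to a post 32 mm behind it (cap 60 wide, 169 mm high). The fork opens along the stand's -x, towards the robot.
- slot_red: Fixed brush stand with a red label: the red brush's own place. Empty at the start. Origin: footprint centre. Two level prongs (each 13 wide, 6 thick, 14 mm gap) with top face 165 mm up run from 44 mm before the origin back to a post 32 mm behind it (cap 60 wide, 169 mm high). The fork opens along the stand's -x, towards the robot.
- slot_red_fork (a point): Middle of the red stand's fork at the level of the prongs' top face (15 mm before the stand's origin, 165 mm up), axes as the stand's: the hanging collar's underside centre belongs here
- slot_white: Fixed brush stand with a white label, empty: not this brush's place. Origin: footprint centre. Two level prongs (each 13 wide, 6 thick, 14 mm gap) with top face 165 mm up run from 44 mm before the origin back to a post 32 mm behind it (cap 60 wide, 169 mm high). The fork opens along the stand's -x, towards the robot.
- slot_green: Fixed brush stand with a green label, occupied by the green brush. Origin: footprint centre. Two level prongs (each 13 wide, 6 thick, 14 mm gap) with top face 165 mm up run from 44 mm before the origin back to a post 32 mm behind it (cap 60 wide, 169 mm high). The fork opens along the stand's -x, towards the robot.
- brush_green: Green brush, same shape with a head of 20 mm diameter, hanging in the green stand; origin at its tip. To be left alone.
- tip_box: Purple box with clear lid, 85 x 120 x 85 mm, standing beyond the tray; origin at the centre of its underside. To be left alone.
- mouse: Black computer mouse, 100 x 58 x 30 mm, beyond the tray; origin at the centre of its underside. To be left alone.
Things that resemble listed ones, but are neither listed nor needed, are in the scene too. Of the things like the jar_purple, leave any that is turquoise; of the rest the larger one is meant.

How it is judged:
By the outcome, as a careful person would: the job done as asked, in the order asked, and still so for the second after the job is handed in, with the robot touching nothing.
Of jar_yellow, jar_blue, jar_purple, jar_white only 3 to 4 are there at a start; the rules pass over those that are not, and their reading is None.
At some moment in a run one of jar_yellow, jar_blue, jar_purple, jar_white may be knocked a few centimetres aside while the robot is not near it.
It also fails if it takes over 210 s, if anything falls off the work surface, if the arm or the gripper's body presses on something with over 40 N, if the wrist force passes 120 N, or if a joint passes its speed limit or range.

## Working session

There is one attempt and no reset: what is moved stays moved. The work goes in short steps, Python scripts to look and compute and a shell command to move; the robot and the scene stay as the last step left them, time stands still between calls to the robot, and variables do not carry over. Pictures are saved under pics/ and viewed, at most 14 in all, crops included, and the job is handed in when it is done.

```bash
ls; mkdir -p pics; cat > h.py <<'E'
import numpy as np, cv2
from scipy.spatial.transform import Rotation as R
from rig import monitor, optics, order
def cam(n):
    s=monitor.observe(); p,d=optics.camera(n); c=optics.get_calibration(n)
    K=np.array(c["intrinsics"])
    if n=="wrist":
        T=np.eye(4); T[:3,:3]=R.from_quat(s["tool_rot"]).as_matrix(); T[:3,3]=s["ee_pos"]
        T=T@np.array(c["hand_eye"])
    else:
        T=np.eye(4); a=np.array(c["attitude"])
        T[:3,:3]=a if a.shape==(3,3) else R.from_quat(a).as_matrix(); T[:3,3]=c["position"]
    return p,d,K,T
def pts(d,K,T):
    v,u=np.mgrid[:d.shape[0],:d.shape[1]]
    P=np.stack([(u-K[0,2])/K[0,0]*d,(v-K[1,2])/K[1,1]*d,d],-1)
    return P@T[:3,:3].T+T[:3,3]
def ray(u,v,z,K,T):
    r=T[:3,:3]@np.array([(u-K[0,2])/K[0,0],(v-K[1,2])/K[1,1],1]); return T[:3,3]+r*(z-T[2,3])/r[2]
def save(n,p): cv2.imwrite("pics/"+n,cv2.cvtColor(p,cv2.COLOR_RGB2BGR))
E
python3 - <<'E'
from h import *
for n in("scene","side"):
    p,d,K,T=cam(n); np.savez(n+"0.npz",p=p,d=d,K=K,T=T); save(n+"0.png",p); print(n,K.round(1).tolist(),T.round(3).tolist(),(d>0).mean())
print(monitor.observe()); print(optics.get_calibration("wrist"))
E
```

```text
pics
scene [[394.1, 0.0, 245.3], [0.0, 394.1, 194.2], [0.0, 0.0, 1.0]] [[-0.652, 0.507, -0.564, 1.186], [0.758, 0.454, -0.469, 0.621], [0.018, -0.733, -0.68, 0.956], [0.0, 0.0, 0.0, 1.0]] 0.9948018391927084
side [[357.3, 0.0, 245.7], [0.0, 357.3, 190.5], [0.0, 0.0, 1.0]] [[-0.773, -0.382, 0.507, -0.08], [-0.634, 0.438, -0.638, 0.746], [0.021, -0.814, -0.58, 0.779], [0.0, 0.0, 0.0, 1.0]] 0.9959971110026041
{'clock': 0.1, 'joints': array([-0.07673079,  0.60004198, -0.00253941,  1.6000288 ,  0.00181707,
        0.94291092, -0.0797825 ]), 'dq': array([-1.80050536e-05, -2.44223384e-03,  1.19225262e-03, -9.72821057e-04,
        9.48594667e-04,  5.33892529e-04,  7.39437644e-04]), 'joint_efforts': array([ 3.72570619e-03, -7.66555166e+01,  1.50162086e+00, -2.52937996e+01,
       -5.23535069e-02,  1.36034010e-02,  2.68517283e-05]), 'ee_pos': array([ 7.24530468e-01, -2.73200011e-06,  1.88556220e-01]), 'tool_rot': array([ 7.07066475e-01,  7.07146745e-01, -5.39219580e-04, -4.36290727e-04]), 'contact_force': array([-0.34312427, -0.21845616,  0.1105049 ]), 'ft_torque': array([-0.02505047,  0.01080054, -0.03796292]), 'gripper_force': 0.0, 'gripper_width': 0.9995403183160605}
{'intrinsics': array([[280.14351655,   0.        , 256.46456825],
       [  0.        , 280.14351655, 184.95368069],
       [  0.        ,   0.        ,   1.        ]]), 'hand_eye': array([[-5.08261873e-04, -9.63601218e-01, -2.67343289e-01,
         7.37204523e-02],
       [ 9.99999233e-01, -1.87848865e-04, -1.22408192e-03,
         1.91237292e-04],
       [ 1.12930670e-03, -2.67343706e-01,  9.63600575e-01,
        -1.95850021e-01],
       [ 0.00000000e+00,  0.00000000e+00,  0.00000000e+00,
         1.00000000e+00]])}
```

View pics/scene0.png

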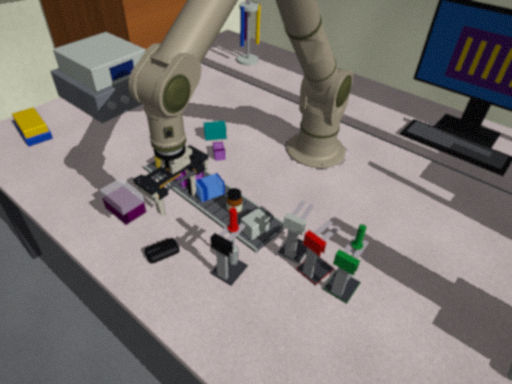

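View pics/side0.png

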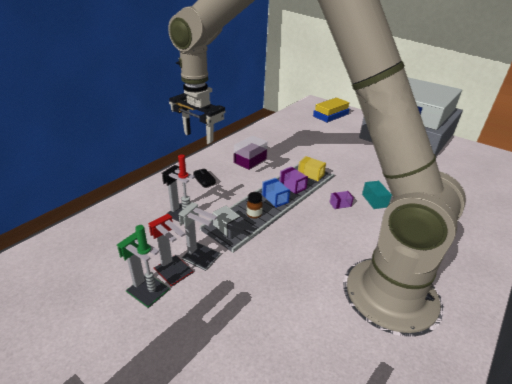

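The scene view shows the yellow jar under the gripper (~160,160), purple jar (~183,178), blue (211,187), bottle (235,200), white (257,222). The side view shows yellow (311,168), purple (292,180), blue (276,193), bottle (255,204) and white (225,220) all on the tray, with the red brush in the black stand (182,180), and red, white and green stands at (165,225), (195,215) and (130,245).

Things that could be mistaken for the targets (side-view pixels):
- **Purple jar:** purple on the tray (292,180), small purple (342,200), turquoise (377,195), tip box (250,155). I choose the one on the tray.
- **Yellow and blue jars:** the yellow/blue blocks at (331,109).
- **Brush:** red handle (182,165) against the red label (162,224).

```bash
cat > m.py <<'E'
from h import *
def masks(p):
    h=cv2.cvtColor(p,cv2.COLOR_RGB2HSV); H,S,V=[h[...,i].astype(int) for i in range(3)]
    return dict(yellow=(H>20)&(H<35)&(S>120)&(V>90),blue=(H>105)&(H<120)&(S>100)&(V>90),purple=(H>135)&(H<155)&(S>90),red=((H<6)|(H>174))&(S>170)&(V>90),green=(H>50)&(H<75)&(S>150),teal=(H>82)&(H<98)&(S>140))
E
python3 - <<'E'
from m import *
for n in("scene","side"):
    z=np.load(n+"0.npz"); p,d,K,T=[z[k] for k in"pdKT"]; X=pts(d,K,T)
    for c,m in masks(p).items():
        k,l,st,ce=cv2.connectedComponentsWithStats(m.astype(np.uint8))
        for i in range(1,k):
            if st[i,4]<25: continue
            q=X[l==i]; 
            if np.linalg.norm(np.median(q,0)[:2])>1.3: continue
            lo,hi=np.percentile(q,[3,97],axis=0); print(n,c,st[i,4],ce[i].round(),'lo',(lo*1e3).round(),'hi',(hi*1e3).round())
    # top-down height map from this view
    b=(X[...,0]>.35)&(X[...,0]<1.05)&(X[...,1]>-.6)&(X[...,1]<.4)&(X[...,2]>.005)&(X[...,2]<.26)
    im=np.zeros((700,1000,3),np.uint8)  # 1px=1mm; rows: x down from 1.05; cols: y .4 -> -.6
    q=X[b]; r=((1.05-q[:,0])*1000).astype(int); c=((.4-q[:,1])*1000).astype(int); 
    for dr in(0,1,2):
        for dc in(0,1,2): im[np.clip(r+dr,0,699),np.clip(c+dc,0,999)]=p[b]
    save("top_"+n+".png",cv2.resize(im,(800,560)))
E
```

```text
scene yellow 164 [258.  25.] lo [-696. -895.    3.] hi [-464. -692.  296.]
scene yellow 42 [464.  53.] lo [-505.  296.  289.] hi [-492.  304.  382.]
scene yellow 25 [487.  69.] lo [-505.  397.  277.] hi [-19. 465. 505.]
scene yellow 663 [ 30. 122.] lo [  656. -1023.    44.] hi [ 754. -858.   74.]
scene yellow 47 [158. 162.] lo [ 509. -379.   18.] hi [ 516. -348.   64.]
scene blue 144 [242.  26.] lo [-405. -753.  113.] hi [-385. -732.  296.]
scene blue 195 [ 38. 139.] lo [ 673. -877.    6.] hi [ 763. -850.   37.]
scene blue 614 [210. 187.] lo [ 444. -156.   12.] hi [531. -89.  69.]
scene purple 1643 [483.  60.] lo [-507.  271.  242.] hi [-493.  486.  424.]
scene purple 177 [218. 151.] lo [ 269. -291.   10.] hi [ 325. -229.   46.]
scene purple 42 [181. 175.] lo [ 503. -261.   19.] hi [714.  25. 338.]
scene purple 40 [200. 175.] lo [ 442. -208.   25.] hi [677.  38. 312.]
scene purple 51 [184. 183.] lo [ 510. -232.   13.] hi [696.  14. 294.]
scene purple 174 [129. 212.] lo [ 693. -309.   13.] hi [ 768. -226.   51.]
scene red 179 [233. 220.] lo [646. 129. 169.] hi [668. 150. 238.]
scene r
[... 350 characters left out ...]
yellow 440 [312. 168.] lo [ 424. -383.   13.] hi [ 505. -323.   68.]
side blue 121 [324. 115.] lo [ 641. -986.    5.] hi [ 755. -852.   37.]
side blue 569 [275. 192.] lo [ 434. -155.   12.] hi [525. -89.  68.]
side purple 198 [250. 159.] lo [ 681. -332.    8.] hi [ 754. -226.   49.]
side purple 499 [294. 180.] lo [ 431. -263.   12.] hi [ 518. -201.   68.]
side purple 308 [341. 199.] lo [ 257. -288.    5.] hi [ 318. -229.   44.]
side red 141 [182. 166.] lo [643. 130. 167.] hi [669. 150. 237.]
side red 182 [158. 224.] lo [528. 299. 131.] hi [550. 355. 170.]
side green 428 [135. 243.] lo [474. 408. 134.] hi [545. 451. 236.]
side teal 536 [376. 194.] lo [ 158. -397.    7.] hi [ 249. -322.   58.]
```

View pics/top_side.png

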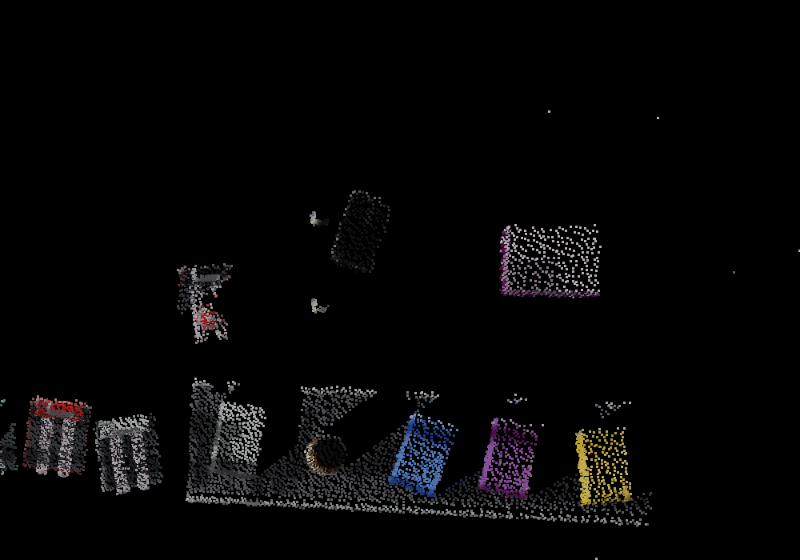

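Top-down cloud (side camera): yellow (605,468), purple (508,460), blue (425,455), bottle (325,455), white (238,440), black stand with red brush (207,300), red stand (55,440), white stand (128,450). The small purple cube and the turquoise one are off the tray. Next I take two wrist views from above.

```bash
python3 -m jog '{"jaw":[0.75,0.75,0.75,0.75,0.75,0.75],"delta_pos":[[-30,-40,-60],[-60,-80,-120],[-80,-120,-140],[-100,-160,-160],[-100,-200,-160],[-100,-200,-160]],"spin":[0,0,0,0,0,0]}'
cat > look.py <<'E'
from m import *
import sys
n=sys.argv[1]; p,d,K,T=cam("wrist"); np.savez(n+".npz",p=p,d=d,K=K,T=T); save(n+".png",p)
X=pts(d,K,T)
for c,m in masks(p).items():
    if c in("teal","green","red"): continue
    m=m&(X[...,2]>float(sys.argv[2]))&(X[...,0]>.36)&(X[...,0]<.62)
    k,l,st,ce=cv2.connectedComponentsWithStats(m.astype(np.uint8))
    if k<2: continue
    i=1+st[1:,4].argmax(); q=X[l==i]
    r=cv2.minAreaRect((q[:,:2]*1000).astype(np.float32)); print(c,st[i,4],ce[i].round(),np.round(r[0],1),np.round(r[1],1),round(r[2],1),'z',np.percentile(q[:,2]*1e3,[5,50,95]).round(1))
E
python3 look.py w1 0.055
python3 -m jog '{"jaw":[0.75,0.75,0.75,0.75,0.75,0.75],"delta_pos":[[50,0,0],[100,0,0],[150,0,0],[200,0,0],[200,0,0],[200,0,0]],"spin":[0,0,0,0,0,0]}'
python3 look.py w2 0.055
```

```text
clock: 0.85
ee_pos: [0.5225, -0.1007, 0.3503]
tool_rot: [0.708, 0.707, 0.0, 0.0]
contact_force: [1.1, 0.6, 0.2]
gripper_width: 0.747
gripper_force: 0.0
yellow 6827 [357. 339.] [537.8 -73.2] [51.9 82.3] 50.4 z [489.4 493.1 496. ]
blue 378 [249. 172.] [517.4 -98.1] [139.1  31.5] 73.0 z [65.  66.7 68.1]
purple 226 [247. 230.] [ 516.8 -150.1] [245.7  20.4] 82.5 z [65.4 67.  68.3]
clock: 1.65
ee_pos: [0.5256, 0.1, 0.3486]
tool_rot: [0.707, 0.707, -0.001, -0.0]
contact_force: [-0.3, -0.3, 1.0]
gripper_width: 0.75
gripper_force: 0.0
yellow 6816 [357. 339.] [541.  127.6] [52.1 82. ] 50.4 z [487.5 491.3 494.3]
blue 93 [252. 263.] [524.4   4. ] [253.7  21.1] 85.9 z [ 57.3  66.7 474.6]
purple 252 [248. 317.] [521. -48.] [443.1  25.4] 85.5 z [59.8 66.9 68.5]
```

```bash
python3 -c "
import cv2,numpy as np
a=cv2.imread('pics/w1.png');b=cv2.imread('pics/w2.png');cv2.imwrite('pics/w12.png',cv2.resize(np.hstack([a,b]),(800,300)))"
```

```text
(no output)
```

View pics/w12.png

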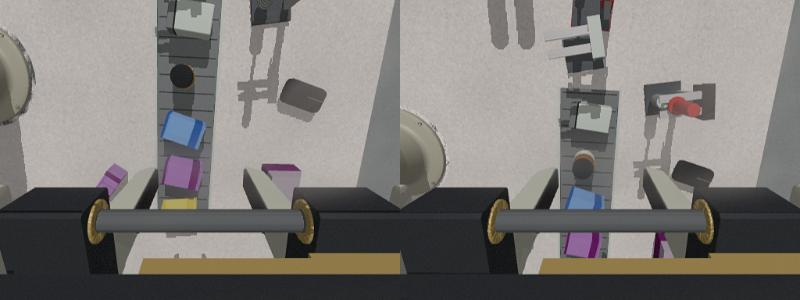

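Both wrist views show the jars lying with mouths toward −x. In the left half: white (190,20), bottle (182,77), blue (184,130), purple (183,173), yellow partly hidden at (180,204). The right half also shows the brush at (683,105) and the white stand at (585,45).

```bash
cat > fit.py <<'E'
from m import *
import sys
def fit(f,lo=.058,hi=.075):
    z=np.load(f+".npz"); p,d,K,T=[z[k] for k in"pdKT"]; X=pts(d,K,T)
    m=(X[...,2]>lo)&(X[...,2]<hi)&(X[...,0]>.38)&(X[...,0]<.62)&(X[...,1]>-.42)&(X[...,1]<.18)
    m=cv2.morphologyEx(m.astype(np.uint8),cv2.MORPH_OPEN,np.ones((2,2)))
    k,l,st,ce=cv2.connectedComponentsWithStats(m,connectivity=4)
    for i in range(1,k):
        if st[i,4]<60: continue
        q=X[l==i]; r=cv2.minAreaRect((q[:,:2]*1000).astype(np.float32)); print(f,ce[i].round(),p[l==i].mean(0).round(),np.round(r[0],1),np.round(r[1],1),round(r[2],1),'z',np.median(q[:,2]*1e3).round(1))
for f in sys.argv[1:]: fit(f)
E
python3 fit.py w1 w2 side0 scene0
python3 - <<'E'
from h import *
# tray lips, stands: wrist w2 & side
for f in("w1","w2","side0","scene0"):
    z=np.load(f+".npz"); p,d,K,T=[z[k] for k in"pdKT"]; X=pts(d,K,T)
    for nm,b in dict(prong_drip=(.55,.78,.06,.23),white=(.42,.6,.19,.285),red=(.42,.6,.29,.37),green=(.42,.6,.385,.46)).items():
        for zr in((.15,.180),):
            m=(X[...,0]>b[0])&(X[...,0]<b[1])&(X[...,1]>b[2])&(X[...,1]<b[3])&(X[...,2]>zr[0])&(X[...,2]<zr[1])
            if m.sum()>40:
                q=X[m]; r=cv2.minAreaRect((q[:,:2]*1000).astype(np.float32)); print(f,nm,m.sum(),'lo',(q.min(0)*1e3).round(),'hi',(q.max(0)*1e3).round(),np.round(r[0]),np.round(r[1]),round(r[2],1))
E
```

```text
w1 [244.  21.] [140. 144. 139.] [495.9  63.9] [165.8  91.7] 77.5 z 66.1
w1 [235. 168.] [ 92. 122. 163.] [ 496.7 -100.4] [155.9  97.5] 70.4 z 66.5
w1 [234. 225.] [129.  94. 135.] [ 502.9 -163.5] [274.3  98.4] 75.4 z 66.6
w2 [244. 151.] [138. 142. 136.] [506.1 118.5] [115.6  98.5] 80.9 z 66.3
w2 [236. 203.] [110.  87.  71.] [509.9  83.2] [183.6  46.8] 75.3 z 64.2
w2 [234. 261.] [ 94. 123. 162.] [484.8 -13.2] [ 94.5 287. ] 2.0 z 66.6
w2 [234. 316.] [129.  83. 135.] [515.2 -76.5] [495.9  99.9] 79.3 z 66.7
side0 [313. 164.] [185. 163.  66.] [ 469.9 -403.2] [ 83.5 161.8] 5.3 z 64.8
side0 [294. 175.] [112.  61. 123.] [235.9 233. ] [ 101.3 1200. ] 26.8 z 65.2
side0 [276. 187.] [ 63.  97. 161.] [234.8 295.8] [  98.2 1093.4] 29.8 z 65.1
side0 [255. 205.] [90. 51. 23.] [480.1 -35.3] [40.  97.4] 3.8 z 60.2
side0 [229. 217.] [110. 112. 112.] [243.4 418.3] [ 95.1 915.1] 38.7 z 65.1
scene0 [210. 183.] [ 63. 106. 174.] [ 452.4 -126.7] [161.4  81.6] 9.1 z 65.6
scene0 [258. 219.] [125. 129. 125.] [830.3 326. ] [920.4  97.8] 33.6 z 65.4
w2 prong_drip 1822 lo [624. 114. 150.] hi [721. 175. 180.] [672. 140.] [93. 60.] 6.5
w2 white 2305 lo [434. 213. 151.] hi [532. 276. 172.] [482. 240.] [92. 60.] 8.6
side0 prong_drip 283 lo [623. 114. 150.] hi [721. 176. 180.] [673. 141.] [95. 62.] 7.1
side0 white 408 lo [433. 215. 150.] hi [532. 277. 171.] [483. 241.] [93. 62.] 9.3
side0 red 448 lo [456. 295. 150.] hi [553. 357. 171.] [505. 330.] [60. 96.] 83.0
side0 green 488 lo [456. 396. 150.] hi [550. 453. 180.] [503. 422.] [93. 57.] 3.5
scene0 prong_drip 446 lo [624. 114. 150.] hi [720. 178. 179.] [673. 141.] [94. 61.] 8.8
scene0 white 392 lo [433. 215. 150.] hi [533. 277. 173.] [483. 241.] [95. 61.] 8.7
scene0 red 451 lo [454. 295. 150.] hi [553. 358. 172.] [503. 330.] [62. 95.] 84.1
scene0 green 497 lo [453. 393. 150.] hi [552. 454. 180.] [502. 421.] [96. 60.] 4.4
```

```bash
sed -i 's/m=cv2.morphologyEx(m.astype(np.uint8).*/m0=m; m=cv2.morphologyEx(m.astype(np.uint8),cv2.MORPH_OPEN,np.ones((3,3)))/; s/q=X\[l==i\]; r/q=X[(l==i)\&m0]; r/' fit.py
python3 fit.py w1 w2 side0 scene0
```

```text
w1 [243.  21.] [141. 146. 140.] [502. 102.] [56.6 90. ] 81.0 z 66.1
w1 [234. 167.] [ 91. 122. 165.] [ 482.5 -129.1] [56.8 90.1] 70.5 z 66.5
w1 [233. 224.] [130.  94. 136.] [ 477.9 -237.1] [57.5 90.5] 77.3 z 66.6
w2 [243. 150.] [138. 142. 137.] [502.  102.1] [56.3 89.8] 80.8 z 66.3
w2 [235. 201.] [119.  91.  71.] [485.    8.5] [11.8 38.8] 86.0 z 62.7
w2 [233. 260.] [ 92. 123. 164.] [ 486.5 -105. ] [94.5 33.8] 0.2 z 66.4
w2 [233. 315.] [129.  81. 135.] [ 478.1 -236.8] [57.9 90.4] 77.7 z 66.7
side0 [312. 163.] [187. 165.  71.] [ 469.1 -353.9] [91.8 59.6] 7.5 z 65.3
side0 [292. 174.] [117.  65. 128.] [ 478.8 -236.2] [60.5 90.9] 77.4 z 65.4
side0 [275. 186.] [ 69. 102. 165.] [ 482.7 -128.3] [59.4 92.3] 71.1 z 65.4
side0 [228. 216.] [117. 120. 119.] [500.8 102.8] [57.3 90.6] 79.8 z 65.2
scene0 [209. 182.] [ 64. 105. 174.] [ 481.8 -127.6] [62.8 92.4] 70.2 z 65.8
scene0 [257. 218.] [127. 132. 127.] [502.1 103.3] [58.8 92.4] 80.9 z 65.7
```

All four jars are fitted; the colours on the tray and the sizes agree. Next I move over the yellow jar, turned so the jaws close across it.

```bash
python3 -m jog '{"jaw":[0.9,0.9,0.9,0.9,0.9,0.9,0.9,0.9,0.9,0.9,0.9,0.9],"delta_pos":[[-45,-6,0],[-90,-12,0],[-140,-20,10],[-190,-30,20],[-240,-40,30],[-290,-50,50],[-340,-60,60],[-390,-60,80],[-430,-60,100],[-450,-60,100],[-450,-60,100],[-450,-60,100]],"spin":[0.15,0.3,0.45,0.6,0.75,0.9,1.05,1.2,1.35,1.44,1.44,1.44]}'
cat > see.py <<'E'
from h import *
import sys
n=sys.argv[1]; p,d,K,T=cam(sys.argv[2] if len(sys.argv)>2 else "wrist"); np.savez(n+".npz",p=p,d=d,K=K,T=T); save(n+".png",p)
s=monitor.observe(); Rm=R.from_quat(s["tool_rot"]).as_matrix(); print((s["ee_pos"]*1e3).round(1),"toolx ang",np.degrees(np.arctan2(Rm[1,0],Rm[0,0])).round(2), "j",s["joints"].round(2))
E
python3 see.py w3; python3 fit.py w3
```

```text
clock: 3.2
ee_pos: [0.4648, -0.3496, 0.2494]
tool_rot: [0.998, 0.066, 0.0, -0.0]
contact_force: [0.3, 0.0, 0.5]
gripper_width: 0.901
gripper_force: 0.0
[ 465.1 -349.2  249.5] toolx ang 7.62 j [ 0.29  0.37  0.36  1.88 -0.16  0.91 -0.71]
w3 [ 96. 127.] [ 89. 120. 160.] [ 483.1 -130. ] [58. 91.] 70.3 z 66.2
w3 [ 17. 114.] [64. 44. 24.] [486.1 -23.2] [48.2 27.8] 6.1 z 63.3
w3 [176. 141.] [125.  80. 131.] [ 478.6 -238.2] [57.3 90.8] 77.7 z 66.3
w3 [261. 159.] [176. 163.  90.] [ 469.1 -355.7] [90.4 56.8] 4.4 z 66.5
```

View pics/w3.png

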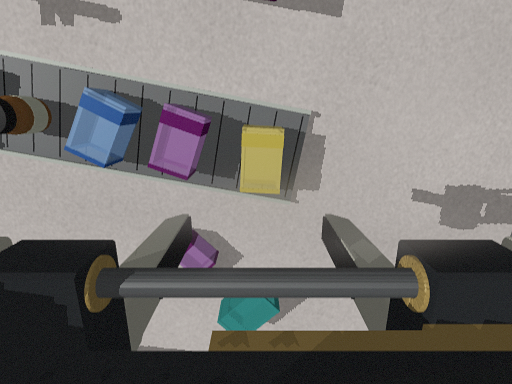

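Crop check: the yellow jar is at (262,160), mouth at the bottom of the picture toward the robot and base at (263,137). The purple jar at (180,140) is bigger than the purple cube at (198,250), and turquoise is at (250,310).

```bash
python3 -m jog '{"jaw":[0.9,0.9,0.9,0.9,0.9,0.9,0.9,0.9],"delta_pos":[[-15,3,40],[-30,5,90],[-30,5,140],[-30,5,180],[-30,5,210],[-30,5,230],[-30,5,230],[-30,5,230]],"spin":[0.05,0.05,0.05,0.05,0.05,0.05,0.05,0.05]}'
python3 -m jog '{"jaw":[0.5,0.5,0.5,0.5,0.5,0.5,0.5,0.5],"delta_pos":[[0,0,0],[0,0,0],[0,0,0],[0,0,0],[0,0,0],[0,0,0],[0,0,0],[0,0,0]],"spin":[0,0,0,0,0,0,0,0]}' 4
```

```text
clock: 4.25
ee_pos: [0.4365, -0.3587, 0.0203]
tool_rot: [0.999, 0.041, 0.0, 0.0]
contact_force: [1.0, -0.5, 0.5]
gripper_width: 0.9
gripper_force: 0.0
clock: 5.25
ee_pos: [0.436, -0.3588, 0.0196]
tool_rot: [0.999, 0.04, 0.0, -0.0]
contact_force: [-0.7, 0.5, 5.2]
gripper_width: 0.597
gripper_force: 4.0
```

```bash
python3 -m jog '{"jaw":[0.5,0.5,0.5,0.5,0.5,0.5,0.5,0.5,0.5,0.5,0.5,0.5],"delta_pos":[[1,0,-6],[3,0,-12],[6,0,-18],[10,0,-24],[16,0,-30],[22,0,-36],[30,0,-42],[38,0,-48],[46,0,-54],[54,0,-60],[54,0,-66],[54,0,-66]],"spin":[0,0,0,0,0,0,0,0,0,0,0,0]}'
python3 see.py s4 side; python3 - <<'E'
import cv2
a=cv2.imread('pics/s4.png')[120:270,200:400]; cv2.imwrite('pics/s4c.png',cv2.resize(a,None,fx=3,fy=3))
E
```

```text
clock: 6.75
ee_pos: [0.4896, -0.3547, 0.0858]
tool_rot: [0.999, 0.04, 0.0, 0.0]
contact_force: [-0.5, 0.1, -2.0]
gripper_width: 0.602
gripper_force: 4.0
[ 489.4 -354.6   85.5] toolx ang 4.61 j [ 0.34  0.6   0.29  1.98 -0.29  0.59 -0.67]
```

View pics/s4c.png

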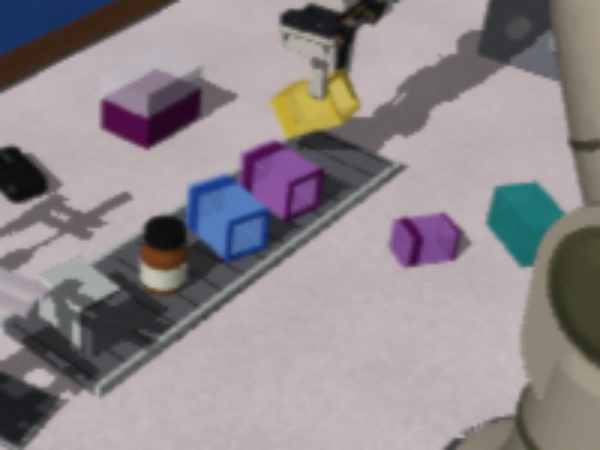

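The jar (315,105) hangs stuck at about 25° from horizontal: the pads' friction is holding it. I reduce the grip to 3 N and check.

```bash
cat > tilt.py <<'E'
# tilt of the held/standing jar by colour: direction of its cloud's extents in world from side view
from m import *
import sys
c=sys.argv[1]; 
p,d,K,T=cam("side"); X=pts(d,K,T)
m=masks(p)[c] if c!="white" else (p.min(-1)>70)&(p.max(-1)-p.min(-1)<25)
b=[float(v) for v in sys.argv[2:6]] if len(sys.argv)>2 else [.38,.62,-.42,.18]
m&=(X[...,0]>b[0])&(X[...,0]<b[1])&(X[...,1]>b[2])&(X[...,1]<b[3])&(X[...,2]>.008)&(X[...,2]<.2)
k,l,st,_=cv2.connectedComponentsWithStats(m.astype(np.uint8)); i=1+st[1:,4].argmax(); q=X[l==i]*1e3
print(c,len(q),'lo',np.percentile(q,2,axis=0).round(),'hi',np.percentile(q,98,axis=0).round())
r=cv2.minAreaRect(q[:,[0,2]].astype(np.float32)); print('xz rect',np.round(r[0]),np.round(r[1]),round(r[2],1))
t=q[q[:,2]>np.percentile(q[:,2],98)-6]; r=cv2.minAreaRect(t[:,:2].astype(np.float32)); print('top',len(t),np.round(r[0]),np.round(r[1]),round(r[2],1),t[:,2].mean().round(1))
s=monitor.observe(); print('ee',(s["ee_pos"]*1e3).round(1),'w',s["gripper_width"].round(3))
E
python3 tilt.py yellow
python3 -m jog '{"jaw":[0.5,0.5,0.5,0.5,0.5,0.5,0.5,0.5],"delta_pos":[[0,0,0],[0,0,0],[0,0,-12],[0,0,0],[0,0,-12],[0,0,0],[0,0,0],[0,0,0]],"spin":[0,0,0,0,0,0,0,0]}' 3
python3 tilt.py yellow
```

```text
yellow 379 lo [ 456. -384.   52.] hi [ 545. -319.  132.]
xz rect [506.  75.] [ 78. 113.] 57.5
top 14 [ 483. -351.] [11. 58.] 10.3 132.6
clock: 7.85
ee_pos: [0.4895, -0.3544, 0.085]
tool_rot: [0.999, 0.04, -0.0, -0.0]
contact_force: [-1.1, 0.1, -1.6]
gripper_width: 0.606
gripper_force: 3.0
yellow 366 lo [ 447. -383.   39.] hi [ 528. -321.  126.]
xz rect [501.  74.] [ 61. 121.] 38.4
top 20 [ 479. -353.] [17. 64.] 15.2 126.6Traceback (most recent call last):
  File "tilt.py", line 13, in <module>
    s=monitor.observe(); print('ee',(s["ee_pos"]*1e3).round(1),'w',s["gripper_width"].round(3))
                                                                   ^^^^^^^^^^^^^^^^^^^^^^^^
AttributeError: 'float' object has no attribute 'round'
Traceback (most recent call last):
  File "tilt.py", line 13, in <module>
    s=monitor.observe(); print('ee',(s["ee_pos"]*1e3).round(1),'w',s["gripper_width"].round(3))
                                                                   ^^^^^^^^^^^^^^^^^^^^^^^^
AttributeError: 'float' object has no attribute 'round'
```

```bash
sed -i 's/s\["gripper_width"\].round(3)/round(s["gripper_width"],3)/' tilt.py
python3 -m jog '{"jaw":[0.5,0.5,0.5,0.5,0.5,0.5,0.5,0.5,0.5,0.5,0.5,0.5],"delta_pos":[[0,0,-20],[0,0,0],[0,0,-20],[0,0,0],[0,0,-20],[0,0,0],[0,0,-20],[0,0,0],[0,0,-20],[0,0,0],[0,0,0],[0,0,0]],"spin":[0,0,0,0,0,0,0,0,0,0,0,0]}' 3
python3 tilt.py yellow
```

```text
clock: 9.4
ee_pos: [0.4897, -0.3546, 0.0856]
tool_rot: [0.999, 0.04, -0.0, 0.0]
contact_force: [0.0, -0.2, -1.6]
gripper_width: 0.601
gripper_force: 3.0
yellow 355 lo [ 447. -383.   42.] hi [ 521. -321.  127.]
xz rect [494.  72.] [ 55. 117.] 32.4
top 20 [ 476. -354.] [22. 56.] 9.4 126.7
ee [ 489.9 -354.7   85.7] w 0.602
```

```bash
python3 -m jog '{"jaw":[0.5,0.5,0.5,0.5,0.5,0.5,0.5,0.5,0.5,0.5,0.5,0.5],"delta_pos":[[-20,0,0],[-40,0,0],[-40,0,8],[-36,0,13],[-28,0,13],[-20,0,13],[-12,0,13],[-4,0,14],[4,0,15],[10,0,17],[10,0,18],[10,0,18]],"spin":[0,0,0,0,0,0,0,0,0,0,0,0]}' 3
python3 tilt.py yellow
```

```text
clock: 10.95
ee_pos: [0.4994, -0.3537, 0.0672]
tool_rot: [0.999, 0.04, -0.0, -0.0]
contact_force: [-0.5, 0.7, -1.0]
gripper_width: 0.604
gripper_force: 3.0
yellow 346 lo [ 454. -382.   29.] hi [ 530. -321.  110.]
xz rect [494.  65.] [56. 89.] 28.9
top 20 [ 487. -356.] [23. 63.] 11.8 108.2
ee [ 499.3 -353.8   67.3] w 0.601
```

```bash
python3 -m jog '{"jaw":[0.5,0.5,0.5,0.5,0.5,0.5,0.5,0.5],"delta_pos":[[0,0,4],[4,0,5],[9,0,5],[14,0,6],[19,0,7],[24,0,8],[24,0,8],[24,0,8]],"spin":[0,0,0,0,0,0,0,0]}' 3
python3 tilt.py yellow
```

```text
clock: 12.0
ee_pos: [0.5235, -0.3517, 0.0592]
tool_rot: [0.999, 0.04, -0.0, -0.0]
contact_force: [0.2, -0.8, -0.6]
gripper_width: 0.602
gripper_force: 3.0
yellow 353 lo [ 475. -381.   27.] hi [ 534. -320.  109.]
xz rect [509.  67.] [57. 82.] 15.3
top 23 [ 511. -352.] [25. 59.] 12.7 107.0
ee [ 523.5 -351.7   59.3] w 0.605
```

```bash
python3 -m jog '{"jaw":[0.63,0.66,0.7,0.8,0.8,0.8,0.8],"delta_pos":[[0,0,0],[0,0,0],[0,0,0],[0,0,0],[0,0,0],[0,0,0],[0,0,0]],"spin":[0,0,0,0,0,0,0]}'
python3 tilt.py yellow
```

```text
clock: 12.92
ee_pos: [0.5236, -0.3518, 0.0593]
tool_rot: [0.999, 0.04, 0.0, 0.0]
contact_force: [-0.2, -0.1, 0.3]
gripper_width: 0.796
gripper_force: 0.0
yellow 323 lo [ 487. -378.   24.] hi [ 542. -319.  103.]
xz rect [517.  62.] [56. 90.] 7.3
top 41 [ 503. -352.] [45. 74.] 28.5 101.0
ee [ 523.6 -351.8   59.3] w 0.799
```

```bash
python3 -m jog '{"jaw":[0.5,0.5,0.5,0.5,0.5,0.5,0.5,0.5,0.5,0.5,0.5,0.5],"delta_pos":[[0,0,0],[0,0,0],[0,0,0],[0,0,0],[0,0,-8],[-10,8,-8],[-20,16,-8],[-30,22,-8],[-30,22,-8],[-30,22,-4],[-30,22,0],[-30,22,1]],"spin":[0,0,0,0,0,0,0,0,0,0,0,0]}' 8
python3 -m jog '{"jaw":[0.7,0.85,0.85,0.85,0.85,0.85,0.85,0.85,0.85],"delta_pos":[[0,0,0],[0,0,0],[0,0,0],[0,0,-30],[0,0,-70],[0,0,-120],[0,0,-160],[0,0,-180],[0,0,-180]],"spin":[0,0,0,0,0,0,0,0,0]}'
python3 tilt.py yellow; python3 see.py w5; python3 fit.py w5; python3 -c "
from m import *
z=np.load('w5.npz');X=pts(z['d'],z['K'],z['T']);m=masks(z['p'])['yellow']&(X[...,2]>.09)&(X[...,2]<.11)&(X[...,1]<-.3)
r=cv2.minAreaRect((X[m][:,:2]*1000).astype(np.float32));print(m.sum(),r,np.percentile(X[m][:,2],[5,50,95]))"
```

```text
clock: 14.48
ee_pos: [0.4969, -0.3755, 0.0585]
tool_rot: [0.999, 0.041, 0.001, -0.0]
contact_force: [2.1, 2.7, 7.1]
gripper_width: 0.61
gripper_force: 8.0
clock: 15.6
ee_pos: [0.496, -0.3766, 0.2397]
tool_rot: [0.999, 0.04, 0.001, 0.001]
contact_force: [-0.1, 0.9, 0.0]
gripper_width: 0.848
gripper_force: 0.0
yellow 437 lo [ 470. -402.   14.] hi [ 525. -344.  101.]
xz rect [497.  57.] [93. 58.] 88.6
top 67 [ 498. -374.] [55. 60.] 5.6 98.8
ee [ 495.5 -376.1  238.3] w 0.849
[ 495.2 -375.7  237.5] toolx ang 4.64 j [ 0.3   0.44  0.38  1.81 -0.2   0.93 -0.72]
w5 [ 72. 158.] [ 88. 119. 158.] [ 483.1 -130.1] [57.4 91.4] 70.3 z 66.2
w5 [153. 167.] [124.  80. 130.] [ 478.5 -238.4] [57.2 91.2] 78.3 z 66.3
w5 [  1. 154.] [66. 45. 25.] [480.1 -34. ] [ 5.4 27.9] 77.6 z 60.2
w5 [248. 179.] [116. 109.  69.] [ 475.3 -366. ] [ 1.3 25.7] 1.8 z 67.4
717 ((499.95220947265625, -375.6675720214844), (56.78905487060547, 56.17764663696289), 3.3081653118133545) [0.09790823 0.10059892 0.10174161]
```

Yellow stands upright at (500,−376) mm. Purple is next, with 3 N and a shaking lift.

```bash
python3 -m jog '{"jaw":[0.85,0.85,0.85,0.85,0.85,0.85,0.85,0.85,0.85,0.85,0.85],"delta_pos":[[-12,-50,0],[-25,-100,0],[-38,-148,10],[-38,-148,50],[-38,-148,90],[-38,-148,130],[-38,-148,160],[-38,-148,190],[-38,-148,210],[-38,-148,219],[-38,-148,219]],"spin":[0.1,0.2,0.29,0.29,0.29,0.29,0.29,0.29,0.29,0.29,0.29]}'
python3 -m jog '{"jaw":[0.5,0.5,0.5,0.5,0.5,0.5,0.5,0.5],"delta_pos":[[0,0,0],[0,0,0],[0,0,0],[0,0,0],[0,0,0],[0,0,0],[0,0,0],[0,0,0]],"spin":[0,0,0,0,0,0,0,0]}' 3
python3 -m jog '{"jaw":[0.5,0.5,0.5,0.5,0.5,0.5,0.5,0.5,0.5,0.5,0.5,0.5],"delta_pos":[[1,0,-10],[3,0,-20],[6,0,-30],[10,0,-40],[14,0,-60],[14,0,-45],[14,0,-70],[14,0,-50],[14,0,-75],[14,0,-55],[14,0,-80],[14,0,-60]],"spin":[0,0,0,0,0,0,0,0,0,0,0,0]}'
python3 tilt.py purple .38 .62 -.31 -.18
python3 -m jog '{"jaw":[0.5,0.5,0.5,0.5,0.5,0.5,0.5,0.5,0.5,0.5],"delta_pos":[[0,0,-20],[0,0,0],[0,0,-20],[0,0,0],[0,0,-20],[0,0,0],[0,0,-20],[0,0,0],[0,0,0],[0,0,0]],"spin":[0,0,0,0,0,0,0,0,0,0]}'
python3 tilt.py purple .38 .62 -.31 -.18
```

```text
clock: 17.08
ee_pos: [0.4449, -0.2316, 0.0186]
tool_rot: [0.995, -0.105, -0.001, -0.0]
contact_force: [0.1, 1.0, -0.7]
gripper_width: 0.847
gripper_force: 0.0
clock: 18.08
ee_pos: [0.4459, -0.2316, 0.0194]
tool_rot: [0.995, -0.104, 0.0, 0.0]
contact_force: [1.5, 2.2, 5.2]
gripper_width: 0.604
gripper_force: 3.0
clock: 19.58
ee_pos: [0.4605, -0.2351, 0.0801]
tool_rot: [0.995, -0.104, 0.002, 0.0]
contact_force: [0.0, 0.1, -0.9]
gripper_width: 0.603
gripper_force: 3.0
purple 311 lo [ 415. -259.   32.] hi [ 501. -199.  118.]
xz rect [466.  70.] [ 62. 114.] 33.3
top 14 [ 457. -212.] [11. 29.] 44.6 118.1
ee [ 459.  -234.1   77.2] w 0.604
clock: 20.88
ee_pos: [0.459, -0.2346, 0.0792]
tool_rot: [0.995, -0.105, -0.001, -0.0]
contact_force: [0.5, -0.3, -0.3]
gripper_width: 0.601
gripper_force: 3.0
purple 328 lo [ 413. -257.   29.] hi [ 497. -199.  114.]
xz rect [460.  71.] [ 62. 106.] 32.1
top 19 [ 452. -211.] [12. 47.] 46.1 113.6
ee [ 459.2 -234.7   79.4] w 0.599
```

```bash
python3 -m jog '{"jaw":[0.5,0.5,0.5,0.5,0.5,0.5,0.5,0.5,0.5,0.5,0.5],"delta_pos":[[-5,0,6],[-10,0,12],[-5,0,14],[2,0,15],[9,0,16],[16,0,17],[23,0,18],[30,0,19],[37,0,20],[44,0,20],[44,0,20]],"spin":[0,0,0,0,0,0,0,0,0,0,0]}'
python3 tilt.py purple .38 .62 -.31 -.18
```

```text
clock: 22.3
ee_pos: [0.5031, -0.2439, 0.0593]
tool_rot: [0.995, -0.104, 0.0, 0.0]
contact_force: [-0.8, -0.4, -1.3]
gripper_width: 0.603
gripper_force: 3.0
purple 465 lo [ 452. -269.   17.] hi [ 516. -207.  105.]
xz rect [493.  55.] [ 76. 107.] 12.0
top 46 [ 481. -237.] [56. 57.] 69.0 103.2
ee [ 502.6 -243.8   59.3] w 0.602
```

```bash
python3 -m jog '{"jaw":[0.63,0.66,0.75,0.75,0.75,0.75],"delta_pos":[[0,0,0],[0,0,0],[0,0,0],[0,0,0],[0,0,0],[0,0,0]],"spin":[0,0,0,0,0,0]}'
python3 tilt.py purple .38 .62 -.31 -.18
python3 -m jog '{"jaw":[0.5,0.5,0.5,0.5,0.5,0.5,0.5,0.5,0.5,0.5,0.5,0.5],"delta_pos":[[0,0,0],[0,0,0],[0,0,0],[0,0,0],[0,0,-8],[0,8,-8],[0,16,-8],[0,18,-8],[0,18,-8],[0,18,-4],[0,18,0],[0,18,1]],"spin":[0,0,0,0,0,0,0,0,0,0,0,0]}' 8
python3 -m jog '{"jaw":[0.7,0.85,0.85,0.85,0.85,0.85,0.85,0.85,0.85],"delta_pos":[[0,0,0],[0,0,0],[0,0,0],[0,0,-30],[0,0,-70],[0,0,-120],[0,0,-160],[0,0,-180],[0,0,-180]],"spin":[0,0,0,0,0,0,0,0,0]}'
cat > up.py <<'E'
from m import *
import sys
p,d,K,T=cam("wrist"); np.savez(sys.argv[1]+".npz",p=p,d=d,K=K,T=T); save(sys.argv[1]+".png",p); X=pts(d,K,T)
m=(X[...,2]>.09)&(X[...,2]<.112)&(X[...,0]>.38)&(X[...,0]<.62)&(X[...,1]>-.45)&(X[...,1]<.2)
k,l,st,ce=cv2.connectedComponentsWithStats(m.astype(np.uint8))
for i in range(1,k):
    if st[i,4]<50: continue
    q=X[l==i]*1e3; r=cv2.minAreaRect(q[:,:2].astype(np.float32)); print(ce[i].round(),p[l==i].mean(0).round(),np.round(r[0],1),np.round(r[1],1),round(r[2],1),np.percentile(q[:,2],[5,50,95]).round(1))
s=monitor.observe(); Rm=R.from_quat(s["tool_rot"]).as_matrix(); print((s["ee_pos"]*1e3).round(1),"toolx ang",np.degrees(np.arctan2(Rm[1,0],Rm[0,0])).round(2),"j",s["joints"].round(2),s["clock"])
E
python3 up.py w6; python3 fit.py w6
```

```text
clock: 23.1
ee_pos: [0.5024, -0.2437, 0.0593]
tool_rot: [0.995, -0.104, -0.0, 0.0]
contact_force: [-0.3, -0.1, 0.0]
gripper_width: 0.746
gripper_force: 0.0
purple 456 lo [ 463. -272.   15.] hi [ 521. -208.  100.]
xz rect [493.  57.] [66. 95.] 5.6
top 58 [ 494. -244.] [68. 55.] 80.9 97.9
ee [ 502.4 -243.8   59.3] w 0.751
clock: 24.65
ee_pos: [0.4989, -0.2611, 0.0586]
tool_rot: [0.995, -0.104, 0.0, -0.0]
contact_force: [-2.3, 3.1, 13.3]
gripper_width: 0.606
gripper_force: 8.0
clock: 25.78
ee_pos: [0.4993, -0.2616, 0.2396]
tool_rot: [0.995, -0.104, 0.001, 0.0]
contact_force: [-0.6, 0.6, -0.9]
gripper_width: 0.848
gripper_force: 0.0
[349. 150.] [174. 161.  91.] [ 499.8 -375.6] [57.  56.9] 3.6 [ 91.3 100.3 101.8]
[256. 176.] [100.  49.  98.] [ 492.2 -260.1] [56.6 57.1] 77.9 [ 93.9 100.5 101.7]
[ 498.7 -261.2  238.3] toolx ang -11.97 j [ 0.03  0.38  0.49  1.94 -0.23  0.88 -1.14] 25.825
w6 [359. 142.] [171. 159. 106.] [ 501.4 -399.6] [36.3  1.3] 3.8 z 66.7
w6 [349. 163.] [136. 127.  88.] [ 476.2 -381.3] [ 4.6 40.5] 10.0 z 67.3
w6 [165. 191.] [ 95. 126. 167.] [ 483.5 -130.3] [56.9 90.7] 70.3 z 66.4
w6 [ 14. 214.] [155. 160. 154.] [502.3  93.7] [43.7 88.9] 80.7 z 65.8
w6 [256. 187.] [ 98.  81. 104.] [ 468.7 -255.4] [48.   4.2] 82.7 z 65.6
w6 [ 94. 204.] [77. 56. 38.] [489.9 -24.1] [49.4 23. ] 21.6 z 63.3
```

```bash
python3 -m jog '{"jaw":[0.85,0.85,0.85,0.85,0.85,0.85,0.85,0.85,0.85,0.85,0.85],"delta_pos":[[-25,-43,0],[-50,-86,0],[-75,-130,10],[-75,-130,50],[-75,-130,90],[-75,-130,130],[-75,-130,160],[-75,-130,190],[-75,-130,210],[-75,-130,219],[-75,-130,219]],"spin":[0.05,0.1,0.134,0.134,0.134,0.134,0.134,0.134,0.134,0.134,0.134]}'
python3 -m jog '{"jaw":[0.5,0.5,0.5,0.5,0.5,0.5,0.5,0.5],"delta_pos":[[0,0,0],[0,0,0],[0,0,0],[0,0,0],[0,0,0],[0,0,0],[0,0,0],[0,0,0]],"spin":[0,0,0,0,0,0,0,0]}' 3
python3 -m jog '{"jaw":[0.5,0.5,0.5,0.5,0.5,0.5,0.5,0.5,0.5,0.5,0.5,0.5],"delta_pos":[[1,0,-10],[3,0,-20],[6,0,-30],[10,0,-40],[14,0,-60],[14,0,-45],[14,0,-70],[14,0,-50],[14,0,-75],[14,0,-55],[14,0,-80],[14,0,-60]],"spin":[0,0,0,0,0,0,0,0,0,0,0,0]}'
python3 -m jog '{"jaw":[0.5,0.5,0.5,0.5,0.5,0.5,0.5,0.5,0.5,0.5],"delta_pos":[[0,0,-20],[0,0,0],[0,0,-20],[0,0,0],[0,0,-20],[0,0,0],[0,0,-20],[0,0,0],[0,0,0],[0,0,0]],"spin":[0,0,0,0,0,0,0,0,0,0]}'
python3 tilt.py blue .38 .62 -.21 -.05
```

```text
clock: 27.2
ee_pos: [0.4514, -0.1187, 0.0186]
tool_rot: [0.985, -0.171, -0.001, 0.0]
contact_force: [0.4, -0.3, 0.2]
gripper_width: 0.848
gripper_force: 0.0
clock: 28.2
ee_pos: [0.4526, -0.1185, 0.0193]
tool_rot: [0.985, -0.171, 0.0, -0.0]
contact_force: [1.6, 1.6, 5.1]
gripper_width: 0.603
gripper_force: 3.0
clock: 29.7
ee_pos: [0.4673, -0.1237, 0.0814]
tool_rot: [0.985, -0.171, 0.002, 0.0]
contact_force: [-0.2, -0.2, -2.4]
gripper_width: 0.603
gripper_force: 3.0
clock: 30.95
ee_pos: [0.4655, -0.1234, 0.0797]
tool_rot: [0.985, -0.171, -0.0, 0.0]
contact_force: [-0.1, -0.3, -2.3]
gripper_width: 0.605
gripper_force: 3.0
blue 468 lo [ 417. -154.   36.] hi [502. -84. 120.]
xz rect [467.  68.] [ 65. 117.] 32.2
top 30 [ 457. -120.] [56. 29.] 64.2 118.8
ee [ 465.6 -123.4   79.8] w 0.6
```

```bash
python3 -m jog '{"jaw":[0.5,0.5,0.5,0.5,0.5,0.5,0.5,0.5,0.5,0.5,0.5],"delta_pos":[[-5,0,6],[-10,0,12],[-5,0,14],[2,0,15],[9,0,16],[16,0,17],[23,0,18],[30,0,19],[37,0,20],[44,0,20],[44,0,20]],"spin":[0,0,0,0,0,0,0,0,0,0,0]}'
python3 tilt.py blue .38 .62 -.21 -.05
```

```text
clock: 32.38
ee_pos: [0.5077, -0.1384, 0.0594]
tool_rot: [0.985, -0.171, 0.0, 0.0]
contact_force: [0.6, 0.3, -0.9]
gripper_width: 0.598
gripper_force: 3.0
blue 500 lo [ 455. -162.   14.] hi [523. -97. 104.]
xz rect [491.  59.] [ 70. 100.] 11.6
top 59 [ 485. -128.] [59. 57.] 71.9 101.2
ee [ 507.3 -138.3   59.4] w 0.599
```

```bash
python3 -m jog '{"jaw":[0.63,0.66,0.75,0.85,0.85,0.85,0.85,0.85,0.85,0.85,0.85,0.85],"delta_pos":[[0,0,0],[0,0,0],[0,0,0],[0,0,0],[0,0,0],[0,0,-10],[0,0,-30],[0,0,-70],[0,0,-120],[0,0,-160],[0,0,-180],[0,0,-180]],"spin":[0,0,0,0,0,0,0,0,0,0,0,0]}'
python3 up.py w7; python3 fit.py w7
```

```text
clock: 33.92
ee_pos: [0.5076, -0.1383, 0.2411]
tool_rot: [0.985, -0.171, 0.002, -0.0]
contact_force: [0.2, 0.5, -0.7]
gripper_width: 0.85
gripper_force: 0.0
[450. 109.] [146. 135.  82.] [ 499.7 -375.7] [57.3 58.1] 3.7 [ 91.2 100.1 101.9]
[356. 148.] [111.  70. 109.] [ 492.2 -260.2] [57.5 57.1] 78.3 [ 91.7 100.4 101.9]
[257. 175.] [ 64.  96. 150.] [ 501.  -136.6] [56.7 56.3] 70.2 [ 95.  100.5 101.7]
[ 507.  -138.   239.9] toolx ang -19.65 j [-0.26  0.33  0.56  2.02 -0.23  0.85 -1.48] 33.975
w7 [452. 107.] [175. 164. 110.] [ 494.3 -398.6] [18.  45.1] 69.7 z 67.0
w7 [412. 117.] [180. 168. 108.] [ 498.1 -347.9] [56.1  4.7] 0.1 z 67.3
w7 [326. 140.] [151. 111. 161.] [ 508.3 -235.1] [ 1.  34.7] 78.7 z 67.4
w7 [365. 146.] [135. 106. 142.] [ 483.9 -282.7] [10.1 44.9] 64.6 z 67.1
w7 [256. 187.] [ 84.  99. 120.] [ 478.1 -128.4] [48.   3.7] 66.9 z 65.6
w7 [100. 216.] [165. 169. 162.] [503.1 100.3] [57.3 89.6] 80.5 z 65.9
w7 [185. 199.] [90. 73. 59.] [492.6 -26. ] [47.3 19. ] 28.6 z 62.8
```

View pics/w7.png

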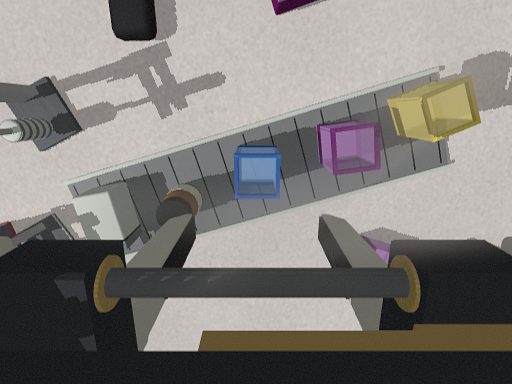

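Blue (257,172), purple (349,148) and yellow (435,108) all stand upright; white lies at (105,215). White is next, approached 8 mm off-centre to keep clear of the white stand.

```bash
python3 -m jog '{"jaw":[0.9,0.9,0.9,0.9,0.9,0.9,0.9,0.9,0.9,0.9,0.9,0.9],"delta_pos":[[-28,-50,0],[-56,-100,0],[-84,-150,0],[-110,-200,0],[-116,-211,20],[-116,-211,70],[-116,-211,120],[-116,-211,160],[-116,-211,190],[-116,-211,210],[-116,-211,220],[-116,-211,220]],"spin":[-0.05,-0.1,-0.15,-0.186,-0.186,-0.186,-0.186,-0.186,-0.186,-0.186,-0.186,-0.186]}'
python3 -m jog '{"jaw":[0.5,0.5,0.5,0.5,0.5,0.5,0.5,0.5],"delta_pos":[[0,0,0],[0,0,0],[0,0,0],[0,0,0],[0,0,0],[0,0,0],[0,0,0],[0,0,0]],"spin":[0,0,0,0,0,0,0,0]}' 4
python3 -m jog '{"jaw":[0.5,0.5,0.5,0.5,0.5,0.5,0.5,0.5,0.5,0.5,0.5,0.5],"delta_pos":[[1,0,-10],[3,0,-20],[6,0,-30],[10,0,-40],[14,0,-60],[14,0,-45],[14,0,-70],[14,0,-50],[14,0,-75],[14,0,-55],[14,0,-80],[14,0,-60]],"spin":[0,0,0,0,0,0,0,0,0,0,0,0]}'
python3 -m jog '{"jaw":[0.5,0.5,0.5,0.5,0.5,0.5,0.5,0.5,0.5,0.5],"delta_pos":[[0,0,-20],[0,0,0],[0,0,-20],[0,0,0],[0,0,-20],[0,0,0],[0,0,-20],[0,0,0],[0,0,0],[0,0,0]],"spin":[0,0,0,0,0,0,0,0,0,0]}'
python3 tilt.py white .38 .62 .05 .15;python3 see.py s8 side; python3 -c "
import cv2
a=cv2.imread('pics/s8.png')[140:290,130:330]; cv2.imwrite('pics/s8c.png',cv2.resize(a,None,fx=3,fy=3))"
```

```text
clock: 35.48
ee_pos: [0.468, 0.0992, 0.0186]
tool_rot: [0.997, -0.079, -0.001, 0.0]
contact_force: [0.6, -0.8, 0.5]
gripper_width: 0.903
gripper_force: 0.0
clock: 36.48
ee_pos: [0.4689, 0.1003, 0.0198]
tool_rot: [0.997, -0.078, 0.0, -0.0]
contact_force: [-1.4, 2.2, 6.5]
gripper_width: 0.614
gripper_force: 4.0
clock: 37.98
ee_pos: [0.4837, 0.0977, 0.08]
tool_rot: [0.997, -0.078, 0.001, -0.001]
contact_force: [-0.1, 0.7, -2.7]
gripper_width: 0.606
gripper_force: 4.0
clock: 39.22
ee_pos: [0.4822, 0.0972, 0.079]
tool_rot: [0.997, -0.079, -0.001, 0.0]
contact_force: [0.2, 0.1, -1.5]
gripper_width: 0.602
gripper_force: 4.0
white 645 lo [440.  81.   9.] hi [568. 144. 169.]
xz rect [492.  77.] [ 89. 191.] 27.3
top 30 [484. 139.] [20. 12.] 37.2 169.0
ee [482.4  97.3  79.3] w 0.6
[482.5  97.3  79.4] toolx ang -9.01 j [-0.54  0.52  0.33  2.24 -0.39  0.43 -1.63]
```

View pics/s8c.png

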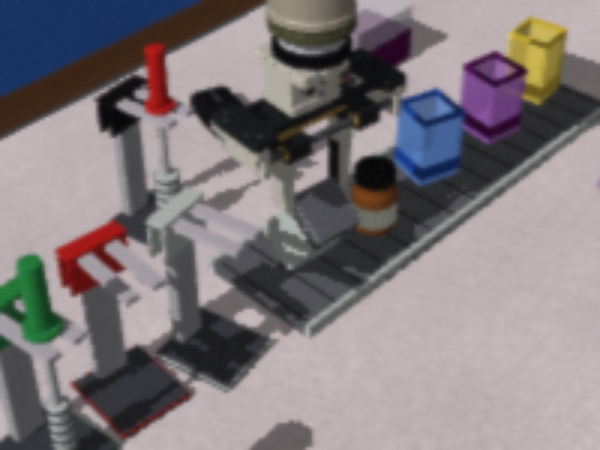

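The white jar (305,220) is held with its lid toward the robot, still tilted about 45°. I shake it more at 3.5 N, then set it down and push forward.

```bash
python3 -m jog '{"jaw":[0.5,0.5,0.5,0.5,0.5,0.5,0.5,0.5,0.5,0.5],"delta_pos":[[0,0,-20],[0,0,0],[0,0,-20],[0,0,0],[0,0,-20],[0,0,0],[0,0,-20],[0,0,0],[0,0,0],[0,0,0]],"spin":[0,0,0,0,0,0,0,0,0,0]}' 3.5
python3 -m jog '{"jaw":[0.5,0.5,0.5,0.5,0.5,0.5,0.5,0.5,0.5,0.5,0.5,0.5],"delta_pos":[[-8,0,4],[-17,0,8],[-12,0,12],[-5,0,13],[2,0,14],[9,0,15],[16,0,16],[23,0,17],[30,0,18],[37,0,18],[44,0,19],[44,0,19]],"spin":[0,0,0,0,0,0,0,0,0,0,0,0]}'
python3 see.py s9 side; python3 -c "
import cv2
a=cv2.imread('pics/s9.png')[170:260,180:300]; cv2.imwrite('pics/s9c.png',cv2.resize(a,None,fx=4,fy=4))"
```

```text
clock: 40.58
ee_pos: [0.4825, 0.0973, 0.0797]
tool_rot: [0.997, -0.079, -0.0, 0.0]
contact_force: [-0.2, -0.9, -1.7]
gripper_width: 0.603
gripper_force: 3.5
clock: 42.08
ee_pos: [0.527, 0.0904, 0.0604]
tool_rot: [0.997, -0.079, 0.001, -0.0]
contact_force: [0.5, -0.4, 0.8]
gripper_width: 0.604
gripper_force: 3.5
[526.8  90.4  60.5] toolx ang -9.02 j [-0.49  0.59  0.31  2.16 -0.4   0.45 -1.59]
```

View pics/s9c.png

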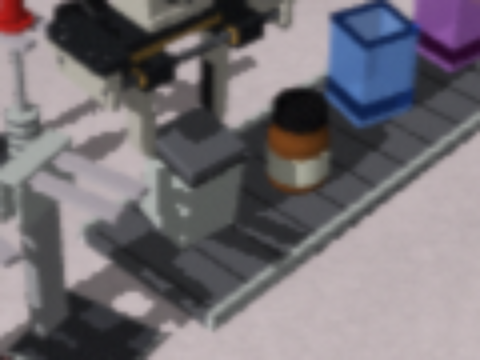

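The white jar (197,185) is now within about 20° of upright. Releasing it to settle, then regripping to shift it clear of the far lip.

```bash
python3 -m jog '{"jaw":[0.5,0.5,0.5,0.63,0.66,0.75,0.75,0.75,0.75],"delta_pos":[[4,0,1],[8,0,1],[8,0,1],[8,0,1],[8,0,1],[8,0,1],[8,0,1],[8,0,1],[8,0,1]],"spin":[0,0,0,0,0,0,0,0,0]}'
python3 -m jog '{"jaw":[0.5,0.5,0.5,0.5,0.5,0.5,0.5,0.5,0.5,0.5,0.5,0.5],"delta_pos":[[-6,0,0],[-6,0,0],[-6,0,0],[-6,0,0],[-6,0,-8],[-16,0,-8],[-26,0,-8],[-26,0,-8],[-26,0,-4],[-26,0,0],[-26,0,1],[-26,0,1]],"spin":[0,0,0,0,0,0,0,0,0,0,0,0]}' 8
python3 -m jog '{"jaw":[0.7,0.85,0.85,0.85,0.85,0.85,0.85,0.85,0.85],"delta_pos":[[0,0,0],[0,0,0],[0,0,0],[0,0,-30],[0,0,-70],[0,0,-120],[0,0,-160],[0,0,-200],[0,0,-200]],"spin":[0,0,0,0,0,0,0,0,0]}'
python3 up.py w10
```

```text
clock: 43.25
ee_pos: [0.5339, 0.0893, 0.0593]
tool_rot: [0.997, -0.078, -0.0, 0.0]
contact_force: [0.8, 0.5, 0.0]
gripper_width: 0.745
gripper_force: 0.0
clock: 44.75
ee_pos: [0.5087, 0.0934, 0.0585]
tool_rot: [0.997, -0.079, 0.0, -0.0]
contact_force: [-0.3, -0.2, 6.8]
gripper_width: 0.604
gripper_force: 8.0
clock: 45.88
ee_pos: [0.5096, 0.0936, 0.2609]
tool_rot: [0.997, -0.078, 0.002, -0.001]
contact_force: [-0.0, -0.1, -0.7]
gripper_width: 0.85
gripper_force: 0.0
[435. 145.] [ 57.  81. 122.] [ 500.6 -136.1] [58.5 56.6] 70.3 [ 91.2 100.2 101.8]
[508. 146.] [95. 56. 99.] [ 491.7 -232. ] [ 4.7 43.9] 79.1 [ 90.4  95.  100.8]
[257. 170.] [108. 109. 110.] [504.6  93.6] [55.8 55.9] 81.1 [ 98.8 100.4 101.6]
[508.6  93.6 259.2] toolx ang -8.99 j [-0.7   0.29  0.53  2.01 -0.19  0.88 -1.79] 45.925
```

All four stand upright; white is at (505,94). Now the brush and the stands, from above.

```bash
python3 -m jog '{"jaw":[0.85,0.6,0.6,0.6,0.6],"delta_pos":[[30,-15,-30],[60,-30,-60],[84,-44,-60],[84,-44,-60],[84,-44,-60]],"spin":[0,0,0,0,0]}'
cat > stand.py <<'E'
from m import *
import sys
def an(f):
    z=np.load(f+".npz"); p,d,K,T=[z[k] for k in"pdKT"]; X=pts(d,K,T)
    red=masks(p)["red"]
    m=red&(X[...,2]>.180)&(X[...,2]<.233)&(X[...,0]>.55); t=red&(X[...,2]>.230)&(X[...,2]<.245)&(X[...,0]>.4)
    for n,q in(("side",X[m]*1e3),("top",X[t]*1e3)):
        if len(q)>8:
            c,r=cv2.minEnclosingCircle(q[:,:2].astype(np.float32)); print(f,n,len(q),np.round(c,1),round(r,1),'z',np.percentile(q[:,2],[2,50,98]).round(1))
    for nm,b in dict(drip=(.55,.78,.06,.23),white=(.40,.6,.19,.285),red=(.40,.62,.285,.375)).items():
        a=(X[...,0]>b[0])&(X[...,0]<b[1])&(X[...,1]>b[2])&(X[...,1]<b[3])
        pr=a&(X[...,2]>.158)&(X[...,2]<.173)&~red
        if pr.sum()<40: continue
        q=X[pr]*1e3; r=cv2.minAreaRect(q[:,:2].astype(np.float32)); print(f,nm,pr.sum(),np.round(r[0],1),np.round(r[1],1),round(r[2],1),'z',np.percentile(q[:,2],[5,50,95]).round(1),'x',q[:,0].min().round(),q[:,0].max().round())
        if nm=="red":
            w=cv2.minAreaRect((X[a&(X[...,2]>.155)&(X[...,2]<.175)][:,:2]*1e3).astype(np.float32)); print("   red incl cap",np.round(w[0],1),np.round(w[1],1),round(w[2],1))
for f in sys.argv[1:]: an(f)
E
python3 see.py w11; python3 see.py s11 side; python3 see.py c11 scene; python3 stand.py w11 w2 s11 c11
```

```text
clock: 46.55
ee_pos: [0.5969, 0.1231, 0.3167]
tool_rot: [0.997, -0.079, -0.001, 0.001]
contact_force: [0.5, -0.3, 0.1]
gripper_width: 0.603
gripper_force: 0.0
[596.9 123.  317.2] toolx ang -9.04 j [-0.67  0.37  0.54  1.74 -0.21  1.09 -1.8 ]
[597.  123.1 317.6] toolx ang -9.04 j [-0.67  0.37  0.54  1.74 -0.21  1.09 -1.8 ]
[597.2 123.2 317.9] toolx ang -9.03 j [-0.67  0.37  0.54  1.74 -0.21  1.09 -1.8 ]
w11 side 53 [658.6 133.7] 8.5 z [182.5 209.5 232.3]
w11 top 321 [656.1 137.6] 9.8 z [234.9 237.2 238.6]
w11 drip 2077 [672.8 140.1] [92.  60.2] 6.3 z [164.2 166.9 170.4] x 625.0 721.0
w11 white 222 [495.9 245.5] [73.7 35. ] 20.6 z [160.3 169.  170.5] x 467.0 530.0
w11 red 253 [540.8 325. ] [61.2 19.9] 81.7 z [159.1 168.1 170. ] x 527.0 553.0
   red incl cap [540.8 325. ] [61.2 19.9] 81.7
w2 drip 1723 [672.4 140.4] [92.7 60.1] 6.5 z [162.9 168.1 171.4] x 624.0 721.0
w2 white 2302 [482.2 240. ] [92.3 60.2] 8.7 z [163.7 166.1 170.2] x 434.0 532.0
s11 side 78 [652.6 142.5] 8.5 z [182.8 206.3 231.9]
s11 top 27 [654.1 139.3] 10.2 z [230.3 235.4 238. ]
s11 drip 220 [672.5 143.2] [94.1 62.8] 1.9 z [159.5 164.9 170.4] x 625.0 720.0
s11 white 385 [483.8 239.7] [94.6 62.1] 7.7 z [159.6 164.9 169.5] x 434.0 532.0
s11 red 297 [504.  330.6] [60.7 93.5] 83.0 z [159.1 164.  167.5] x 456.0 554.0
   red incl cap [504.  330.4] [61.1 93.5] 83.0
c11 side 94 [658.4 143.1] 8.2 z [181.6 207.9 230.9]
c11 top 42 [656.1 140. ] 10.0 z [230.5 236.4 238.7]
c11 drip 359 [672.2 139.7] [96.1 61.6] 8.7 z [160.2 166.3 170.8] x 621.0 722.0
c11 white 350 [483.  241.8] [93.5 61.2] 6.7 z [160.6 166.1 171.2] x 436.0 532.0
c11 red 254 [502.7 332.9] [59.6 95.3] 79.3 z [160.3 165.  169.4] x 453.0 554.0
   red incl cap [502.8 331.8] [60.2 97. ] 82.1
```

View pics/w11.png

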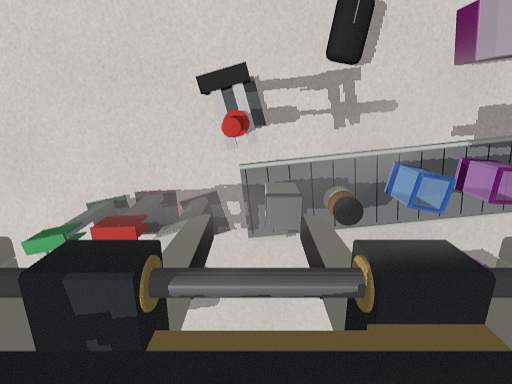

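The brush handle top (235,124) is in the black stand's fork, clear of everything. Grasping it now.

```bash
python3 -m jog '{"jaw":[0.6,0.6,0.6,0.6,0.6,0.6,0.6,0.6],"delta_pos":[[28,-12,0],[56,-24,0],[56,-24,30],[56,-24,60],[56,-24,90],[56,-24,115],[56,-24,125],[56,-24,125]],"spin":[0,0,0,0,0,0,0,0]}'
python3 -m jog '{"jaw":[0.1,0.1,0.1,0.1,0.1,0.1,0.1,0.1],"delta_pos":[[0,0,0],[0,0,0],[0,0,0],[0,0,0],[0,0,0],[0,0,0],[0,0,0],[0,0,0]],"spin":[0,0,0,0,0,0,0,0]}' 25
```

```text
clock: 47.7
ee_pos: [0.6568, 0.1385, 0.1933]
tool_rot: [0.997, -0.079, -0.0, 0.0]
contact_force: [0.4, 0.1, 0.4]
gripper_width: 0.602
gripper_force: 0.0
clock: 48.7
ee_pos: [0.6573, 0.1385, 0.1935]
tool_rot: [0.997, -0.079, 0.0, -0.0]
contact_force: [-0.7, -1.3, 4.0]
gripper_width: 0.206
gripper_force: 25.0
```

```bash
python3 -m jog '{"jaw":[0.1,0.1,0.1,0.1,0.1,0.1,0.1,0.1,0.1,0.1,0.1,0.1],"delta_pos":[[0,0,-4],[0,0,-8],[-10,3,-8],[-20,5.5,-8],[-32,9,-8],[-44,12,-8],[-56,15,-8],[-68,18,-10],[-68,18,-50],[-68,18,-90],[-68,18,-130],[-68,18,-130]],"spin":[0,0,0,0,0,0,0,0,0,0,0,0]}'
cat > br.py <<'E'
from m import *
import sys
s=monitor.observe(); e=s["ee_pos"]*1e3; print('ee',e.round(1),s["clock"])
for n in("side","scene"):
    p,d,K,T=cam(n); X=pts(d,K,T)*1e3
    m=(np.hypot(X[...,0]-e[0],X[...,1]-e[1])<35)&(X[...,2]>e[2]-180)&(X[...,2]<e[2]-35)
    q=X[m]; zt=e[2]-173
    for lo,hi,nm in((2,58,"head"),(64,140,"rod")):
        a=q[(q[:,2]>zt+lo)&(q[:,2]<zt+hi)]
        if len(a)<6: print(n,nm,len(a)); continue
        c=np.median(a,0); v=c[:2]-T[:2,3]*1e3; v/=np.linalg.norm(v); r=(11 if nm=="head" else 3.2)
        print(n,nm,len(a),(c[:2]+v*r).round(1),'z',a[:,2].min().round(),a[:,2].max().round())
E
python3 br.py; python3 up.py w12
```

```text
clock: 50.2
ee_pos: [0.5883, 0.1314, 0.3264]
tool_rot: [0.997, -0.079, 0.003, -0.001]
contact_force: [-0.2, -0.4, -0.5]
gripper_width: 0.21
gripper_force: 25.0
ee [588.3 131.4 326.4] 50.2
side head 151 [586.8 132.9] z 156.0 211.0
side rod 60 [588.2 131.3] z 218.0 289.0
scene head 181 [584.6 132.9] z 155.0 211.0
scene rod 56 [584.8 132.8] z 218.0 284.0
[499. 178.] [117.  52. 118.] [ 494.6 -249. ] [36.4 56.8] 78.4 [ 90.8  99.3 102. ]
[434. 185.] [ 64. 103. 162.] [ 500.5 -136.4] [59.  56.9] 70.5 [ 91.2 100.1 101.9]
[291. 202.] [122. 121. 120.] [504.6  93.1] [55.1 56.2] 81.1 [ 98.3 100.4 101.8]
[586.3 131.6 322.4] toolx ang -8.99 j [-0.7   0.36  0.55  1.75 -0.21  1.09 -1.82] 50.35
```

```bash
python3 -m jog '{"jaw":[0.1,0.1,0.1,0.1,0.1,0.1,0.1,0.1,0.1,0.1,0.1,0.1],"delta_pos":[[-1,30,0],[-1,75,0],[-2,125,0],[-3,175,0],[-3,225,0],[-4,275,0],[-5,325,0],[-6,375,0],[-6,425,0],[-7,470,0],[-7,505,0],[-7,515,0]],"spin":[0,0,0,0,0,0,0,0,0,0,0,0]}'
python3 -m jog '{"jaw":[0.1,0.1,0.1],"delta_pos":[[0,0,0],[0,0,0],[0,0,0]],"spin":[0,0,0]}'
python3 br.py; python3 up.py w13; python3 see.py s13 side; python3 - <<'E'
import cv2,numpy as np
a=cv2.imread('pics/w13.png');b=cv2.imread('pics/s13.png');cv2.imwrite('pics/c13.png',cv2.resize(np.hstack([a,b]),(800,300)))
E
```

```text
clock: 51.85
ee_pos: [0.498, -0.3779, 0.3219]
tool_rot: [0.997, -0.08, -0.001, 0.0]
contact_force: [-0.2, -0.3, -0.5]
gripper_width: 0.207
gripper_force: 25.0
clock: 52.22
ee_pos: [0.5002, -0.3747, 0.3232]
tool_rot: [0.997, -0.078, 0.0, -0.0]
contact_force: [-0.8, -0.6, -0.5]
gripper_width: 0.206
gripper_force: 25.0
ee [ 500.2 -374.7  323.2] 52.225
side head 109 [ 497.4 -374.4] z 153.0 208.0
side rod 42 [ 498.6 -374.3] z 215.0 286.0
scene head 117 [ 498.9 -372.7] z 152.0 208.0
scene rod 47 [ 497.4 -374.6] z 215.0 286.0
[256. 153.] [187. 172.  83.] [ 500.1 -375.8] [56.8 56.5] 3.3 [ 95.9 100.5 101.7]
[183. 174.] [99. 46. 98.] [ 492.6 -260.3] [57.2 57. ] 78.3 [ 92.3 100.1 101.6]
[104. 180.] [ 59.  90. 137.] [ 500.8 -136.3] [58.3 57.9] 70.2 [ 91.1  99.5 101.4]
[ 499.9 -375.4  323.4] toolx ang -8.94 j [ 0.11  0.41  0.65  1.7  -0.27  1.12 -0.89] 52.375
[ 499.9 -375.5  323.5] toolx ang -8.96 j [ 0.11  0.41  0.65  1.7  -0.27  1.12 -0.89]
```

View pics/c13.png

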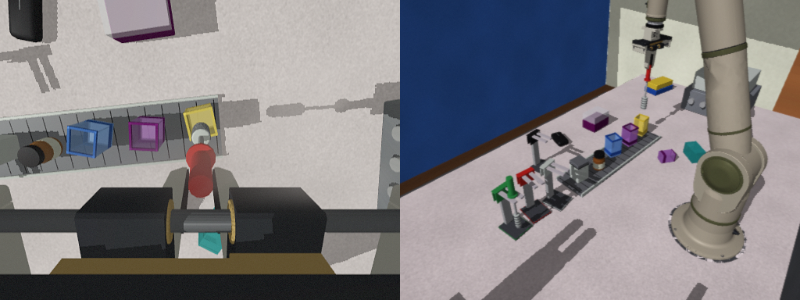

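The brush hangs straight and centred over the yellow jar (200,125). Going down.

```bash
python3 -m jog '{"jaw":[0.1,0.1,0.1,0.1,0.1,0.1,0.1,0.1],"delta_pos":[[0,0,20],[0,0,50],[0,0,80],[0,0,105],[0,0,125],[0,0,132],[0,0,132],[0,0,132]],"spin":[0,0,0,0,0,0,0,0]}'
python3 -m jog '{"jaw":[0.1,0.1,0.1],"delta_pos":[[0,0,1.5],[0,0,3],[0,0,3]],"spin":[0,0,0]}'
python3 -m jog '{"jaw":[0.1,0.1],"delta_pos":[[0,0,1],[0,0,1]],"spin":[0,0]}'
```

```text
clock: 53.42
ee_pos: [0.5, -0.3764, 0.1922]
tool_rot: [0.997, -0.079, 0.001, 0.0]
contact_force: [0.2, -0.3, -0.9]
gripper_width: 0.207
gripper_force: 25.0
clock: 53.8
ee_pos: [0.4997, -0.3761, 0.1885]
tool_rot: [0.997, -0.078, 0.0, 0.0]
contact_force: [-0.1, 0.5, 0.4]
gripper_width: 0.202
gripper_force: 25.0
clock: 54.05
ee_pos: [0.5003, -0.3768, 0.1885]
tool_rot: [0.997, -0.079, 0.001, 0.0]
contact_force: [-0.6, 0.1, 7.3]
gripper_width: 0.207
gripper_force: 25.0
```

```bash
python3 -m jog '{"jaw":[0.1,0.1,0.1,0.1,0.1,0.1,0.1,0.1,0.1,0.1,0.1,0.1],"delta_pos":[[0,0,-20],[0,0,-45],[0,0,-70],[0,0,-86],[0,0,-87],[0,0,-87],[0,0,-70],[0,0,-45],[0,0,-20],[0,0,-4],[0,0,-1],[0,0,0]],"spin":[0,0,0,0,0,0,0,0,0,0,0,0]}'
python3 -m jog '{"jaw":[0.1,0.1],"delta_pos":[[0,0,0.5],[0,0,0.5]],"spin":[0,0]}'
```

```text
clock: 55.55
ee_pos: [0.4996, -0.3763, 0.1873]
tool_rot: [0.997, -0.079, -0.0, 0.0]
contact_force: [-1.2, 0.6, -0.3]
gripper_width: 0.205
gripper_force: 25.0
clock: 55.8
ee_pos: [0.4998, -0.3762, 0.1874]
tool_rot: [0.997, -0.078, 0.0, 0.0]
contact_force: [0.4, -0.3, -0.6]
gripper_width: 0.203
gripper_force: 25.0
```

```bash
python3 -m jog '{"jaw":[0.1,0.1,0.1],"delta_pos":[[0,0,0.7],[0,0,1.5],[0,0,1.5]],"spin":[0,0,0]}'
python3 -m jog '{"jaw":[0.1,0.1,0.1,0.1,0.1,0.1],"delta_pos":[[0,0,-20],[0,0,-50],[0,0,-85],[0,0,-120],[0,0,-140],[0,0,-140]],"spin":[0,0,0,0,0,0]}'; python3 br.py; python3 up.py w14
```

```text
clock: 56.18
ee_pos: [0.5003, -0.3767, 0.1865]
tool_rot: [0.997, -0.079, 0.001, 0.0]
contact_force: [0.1, 0.6, 7.5]
gripper_width: 0.21
gripper_force: 25.0
clock: 56.92
ee_pos: [0.5, -0.3766, 0.3267]
tool_rot: [0.997, -0.078, 0.001, 0.001]
contact_force: [0.0, 0.3, -0.9]
gripper_width: 0.209
gripper_force: 25.0
ee [ 500.  -376.6  326.7] 56.925
side head 101 [ 498.6 -376.4] z 156.0 211.0
side rod 43 [ 498.2 -376.4] z 218.0 291.0
scene head 113 [ 498.7 -373.3] z 156.0 212.0
scene rod 47 [ 497.4 -374.9] z 222.0 291.0
[256. 153.] [187. 173.  83.] [ 500.1 -375.8] [56.6 56.5] 3.8 [ 96.3 100.5 101.9]
[183. 173.] [99. 47. 98.] [ 492.4 -260.2] [56.7 57.3] 77.7 [ 91.8 100.  101.7]
[104. 180.] [ 59.  89. 136.] [ 500.9 -136.6] [57.7 57.2] 70.1 [ 91.   99.4 101.4]
[ 499.3 -375.5  324.2] toolx ang -9.0 j [ 0.11  0.41  0.65  1.7  -0.27  1.13 -0.88] 57.075
```

Yellow is done. Now blue.

```bash
python3 -m jog '{"jaw":[0.1,0.1,0.1,0.1,0.1,0.1,0.1,0.1,0.1],"delta_pos":[[-5,-30,0],[-12,-75,0],[-19,-120,0],[-26,-165,0],[-32,-210,0],[-36,-232,0],[-36.5,-237,0],[-36.5,-237,0],[-36.5,-237,0]],"spin":[0,0,0,0,0,0,0,0,0]}'
python3 br.py; python3 up.py w15
python3 -m jog '{"jaw":[0.1,0.1,0.1,0.1,0.1,0.1,0.1,0.1],"delta_pos":[[0,0,10],[0,0,20],[0,0,30],[0,0,30],[0,0,30],[0,0,30],[0,0,30],[0,0,30]],"spin":[0,0,0,0,0,0,0,0]}'
```

```text
clock: 58.2
ee_pos: [0.5005, -0.1376, 0.3252]
tool_rot: [0.997, -0.079, -0.0, 0.0]
contact_force: [0.4, 0.6, -1.4]
gripper_width: 0.208
gripper_force: 25.0
ee [ 500.5 -137.6  325.2] 58.2
side head 123 [ 498.3 -136.7] z 154.0 210.0
side rod 49 [ 499.2 -137.6] z 218.0 287.0
scene head 118 [ 499.  -135.2] z 155.0 210.0
scene rod 53 [ 497.9 -136.8] z 216.0 288.0
[414. 133.] [181. 168. 106.] [ 499.8 -375.7] [56.8 58.5] 3.6 [ 91.5 100.1 101.8]
[337. 150.] [119.  75. 117.] [ 492.2 -260.1] [57.1 56.8] 78.1 [ 92.2 100.4 101.9]
[255. 153.] [ 60. 102. 166.] [ 500.7 -136.5] [56.6 56.7] 70.1 [ 96.3 100.4 101.8]
[110. 177.] [127. 128. 129.] [504.8  92.3] [56.7 55.5] 80.9 [ 93.8  99.9 101.3]
[ 500.5 -137.2  325.2] toolx ang -9.09 j [-0.35  0.23  0.64  1.92 -0.16  1.04 -1.37] 58.35
clock: 59.35
ee_pos: [0.5007, -0.1363, 0.2955]
tool_rot: [0.997, -0.078, 0.0, -0.0]
contact_force: [0.4, 0.3, -0.6]
gripper_width: 0.208
gripper_force: 25.0
```

```bash
python3 -m jog '{"jaw":[0.1,0.1,0.1,0.1,0.1,0.1,0.1],"delta_pos":[[0,0,20],[0,0,50],[0,0,80],[0,0,100],[0,0,106],[0,0,107],[0,0,107]],"spin":[0,0,0,0,0,0,0]}'
python3 -m jog '{"jaw":[0.1,0.1,0.1],"delta_pos":[[0,0,1],[0,0,2],[0,0,2]],"spin":[0,0,0]}'
```

```text
clock: 60.22
ee_pos: [0.5011, -0.1364, 0.1891]
tool_rot: [0.997, -0.079, 0.001, 0.0]
contact_force: [-0.3, 0.0, 0.2]
gripper_width: 0.208
gripper_force: 25.0
clock: 60.6
ee_pos: [0.5009, -0.1363, 0.1866]
tool_rot: [0.997, -0.078, 0.0, -0.0]
contact_force: [0.0, 0.4, 1.0]
gripper_width: 0.206
gripper_force: 25.0
```

```bash
python3 -m jog '{"jaw":[0.1,0.1,0.1],"delta_pos":[[0,0,0.7],[0,0,1.5],[0,0,1.5]],"spin":[0,0,0]}'
python3 -m jog '{"jaw":[0.1,0.1,0.1,0.1,0.1,0.1,0.1,0.1,0.1,0.1,0.1,0.1],"delta_pos":[[0,0,-20],[0,0,-45],[0,0,-70],[0,0,-86],[0,0,-87],[0,0,-87],[0,0,-70],[0,0,-45],[0,0,-20],[0,0,-4],[0,0,-1],[0,0,0]],"spin":[0,0,0,0,0,0,0,0,0,0,0,0]}'
python3 -m jog '{"jaw":[0.1,0.1,0.1],"delta_pos":[[0,0,0.5],[0,0,1.5],[0,0,1.5]],"spin":[0,0,0]}'
```

```text
clock: 60.98
ee_pos: [0.5024, -0.1369, 0.1864]
tool_rot: [0.997, -0.079, 0.002, 0.0]
contact_force: [-0.4, -0.6, 15.1]
gripper_width: 0.208
gripper_force: 25.0
clock: 62.48
ee_pos: [0.5008, -0.1365, 0.185]
tool_rot: [0.997, -0.079, 0.0, 0.0]
contact_force: [-0.6, 0.8, -0.3]
gripper_width: 0.205
gripper_force: 25.0
clock: 62.85
ee_pos: [0.502, -0.1367, 0.1847]
tool_rot: [0.997, -0.079, 0.002, 0.0]
contact_force: [-1.1, 0.5, 9.0]
gripper_width: 0.205
gripper_force: 25.0
```

```bash
python3 -m jog '{"jaw":[0.1,0.1,0.1,0.1,0.1,0.1,0.1,0.1,0.1,0.1,0.1,0.1],"delta_pos":[[0,0,-20],[0,0,-55],[0,0,-95],[0,0,-130],[0,0,-140],[3,40,-140],[7,80,-140],[10,115,-140],[11,123.5,-140],[11,123.5,-120],[11,123.5,-112],[11,123.5,-112]],"spin":[0,0,0,0,0,0,0,0,0,0,0,0]}'
python3 br.py; python3 up.py w16
```

```text
clock: 64.35
ee_pos: [0.4921, -0.2591, 0.2947]
tool_rot: [0.997, -0.078, -0.001, -0.0]
contact_force: [0.8, 0.9, -0.6]
gripper_width: 0.208
gripper_force: 25.0
ee [ 492.1 -259.1  294.7] 64.35
side head 107 [ 489.4 -258.7] z 125.0 179.0
side rod 47 [ 490.3 -259.1] z 186.0 258.0
scene head 104 [ 491.3 -256.7] z 129.0 178.0
scene rod 54 [ 489.9 -258.6] z 186.0 258.0
[338. 143.] [182. 169.  97.] [ 499.8 -375.7] [56.9 57.2] 3.6 [ 91.9 100.3 101.9]
[256. 157.] [107.  41. 104.] [ 492.3 -260.2] [56.6 56.8] 78.3 [ 95.9 100.5 101.8]
[170. 169.] [ 60.  94. 148.] [ 500.7 -136.4] [57.1 57.1] 70.1 [ 91.6 100.  101.6]
[ 20. 190.] [126. 128. 129.] [505.   92.1] [56.8 55.4] 81.0 [ 93.   99.8 101.2]
[ 492.6 -259.8  295.8] toolx ang -8.98 j [-0.11  0.33  0.67  1.89 -0.24  1.01 -1.06] 64.5
```

```bash
python3 -m jog '{"jaw":[0.1,0.1,0.1,0.1,0.1,0.1,0.1],"delta_pos":[[0,0,20],[0,0,50],[0,0,80],[0,0,102],[0,0,108],[0,0,109],[0,0,109]],"spin":[0,0,0,0,0,0,0]}'
python3 -m jog '{"jaw":[0.1,0.1,0.1],"delta_pos":[[0,0,1],[0,0,2],[0,0,2.5]],"spin":[0,0,0]}'
```

```text
clock: 65.38
ee_pos: [0.4927, -0.2603, 0.1872]
tool_rot: [0.997, -0.079, 0.001, 0.0]
contact_force: [-1.0, 0.1, -0.7]
gripper_width: 0.21
gripper_force: 25.0
clock: 65.75
ee_pos: [0.4931, -0.2606, 0.1848]
tool_rot: [0.997, -0.079, 0.001, 0.0]
contact_force: [-0.0, -1.0, 10.2]
gripper_width: 0.209
gripper_force: 25.0
```

```bash
python3 -m jog '{"jaw":[0.1,0.1,0.1,0.1,0.1,0.1,0.1,0.1,0.1,0.1,0.1,0.1],"delta_pos":[[0,0,-20],[0,0,-45],[0,0,-70],[0,0,-86],[0,0,-87],[0,0,-87],[0,0,-70],[0,0,-45],[0,0,-20],[0,0,-4],[0,0,-1],[0,0,0]],"spin":[0,0,0,0,0,0,0,0,0,0,0,0]}'
python3 -m jog '{"jaw":[0.1,0.1,0.1],"delta_pos":[[0,0,0.5],[0,0,1.5],[0,0,1.5]],"spin":[0,0,0]}'
python3 -m jog '{"jaw":[0.1,0.1,0.1,0.1,0.1,0.1],"delta_pos":[[0,0,-20],[0,0,-50],[0,0,-85],[0,0,-120],[0,0,-140],[0,0,-140]],"spin":[0,0,0,0,0,0]}'; python3 br.py; python3 up.py w17
```

```text
clock: 67.25
ee_pos: [0.4922, -0.2602, 0.1838]
tool_rot: [0.997, -0.079, -0.0, 0.0]
contact_force: [1.0, -0.0, -1.1]
gripper_width: 0.204
gripper_force: 25.0
clock: 67.62
ee_pos: [0.493, -0.2604, 0.1833]
tool_rot: [0.997, -0.078, 0.001, 0.0]
contact_force: [0.1, -0.2, 5.9]
gripper_width: 0.209
gripper_force: 25.0
clock: 68.38
ee_pos: [0.4927, -0.2602, 0.3236]
tool_rot: [0.997, -0.078, 0.001, 0.0]
contact_force: [-0.6, 0.5, -1.3]
gripper_width: 0.21
gripper_force: 25.0
ee [ 492.7 -260.2  323.6] 68.375
side head 106 [ 490.6 -260.1] z 154.0 208.0
side rod 56 [ 491.1 -260.6] z 215.0 288.0
scene head 108 [ 491.1 -258. ] z 154.0 207.0
scene rod 55 [ 489.9 -259. ] z 215.0 288.0
[333. 140.] [176. 162.  91.] [ 499.9 -375.9] [56.8 57.3] 3.6 [ 91.9 100.4 101.9]
[257. 153.] [111.  40. 108.] [ 492.3 -260.3] [56.5 56.9] 78.1 [ 96.1 100.4 101.8]
[175. 164.] [ 58.  93. 147.] [ 500.8 -136.5] [57.2 56.9] 70.3 [ 91.3 100.1 101.7]
[ 32. 184.] [127. 129. 129.] [504.9  92.9] [58.7 55.8] 81.3 [ 93.6  99.8 101.3]
[ 491.7 -259.5  321.3] toolx ang -8.99 j [-0.13  0.31  0.69  1.85 -0.22  1.06 -1.08] 68.525
```

All scrubbed. Moving high to in front of the red stand.

```bash
python3 -m jog '{"jaw":[0.1,0.1,0.1,0.1,0.1,0.1,0.1,0.1,0.1,0.1,0.1,0.1],"delta_pos":[[0,0,-30],[-5,-20,-60],[-18,-60,-60],[-30,-100,-60],[-45,-150,-60],[-59,-200,-60],[-74,-250,-60],[-89,-300,-60],[-104,-350,-60],[-119,-400,-60],[-131,-440,-60],[-134,-450,-60]],"spin":[0,0,0,0,0,0,0,0,0,0,0,0]}'
python3 -m jog '{"jaw":[0.1,0.1,0.1,0.1,0.1,0.1],"delta_pos":[[-12,-40,0],[-24,-80,0],[-36,-120,0],[-39,-132,0],[-39,-132,0],[-39,-132,0]],"spin":[0,0,0,0,0,0]}'
python3 see.py w18; python3 see.py s18 side; python3 stand.py w18 s18; python3 br.py
```

```text
clock: 70.03
ee_pos: [0.4292, 0.208, 0.3809]
tool_rot: [0.997, -0.076, -0.001, 0.001]
contact_force: [-0.9, -0.9, -0.9]
gripper_width: 0.209
gripper_force: 25.0
clock: 70.78
ee_pos: [0.413, 0.34, 0.3822]
tool_rot: [0.997, -0.08, -0.0, 0.0]
contact_force: [-0.4, -0.4, -0.7]
gripper_width: 0.208
gripper_force: 25.0
[413.  340.1 382.4] toolx ang -9.14 j [-1.04  0.19  0.3   1.78 -0.06  1.18 -2.45]
[413.  340.4 382.5] toolx ang -9.12 j [-1.04  0.19  0.3   1.78 -0.06  1.18 -2.45]
w18 white 1741 [482.8 239.1] [91.9 60.6] 8.8 z [163.8 166.1 170.3] x 434.0 532.0
w18 red 1058 [503.9 329.4] [60.  91.9] 83.2 z [164.  165.3 168.9] x 456.0 553.0
   red incl cap [503.9 329.4] [60.  91.9] 83.2
s18 drip 143 [674.  144.5] [95.9 58.1] 1.0 z [159.4 166.4 169.8] x 626.0 722.0
s18 white 268 [482.4 238.8] [93.7 62. ] 8.7 z [159.6 164.4 169.1] x 434.0 532.0
s18 red 292 [503.7 330. ] [59.8 94.4] 83.0 z [159.6 164.1 168.1] x 456.0 553.0
   red incl cap [503.7 330. ] [59.8 94.4] 83.0
ee [413.  340.4 382.5] 70.875
side head 214 [410.8 341.1] z 214.0 267.0
side rod 128 [412.1 340. ] z 274.0 347.0
scene head 153 [412.1 341.7] z 216.0 267.0
scene rod 104 [410.7 341.1] z 273.0 347.0
```

View pics/w18.png

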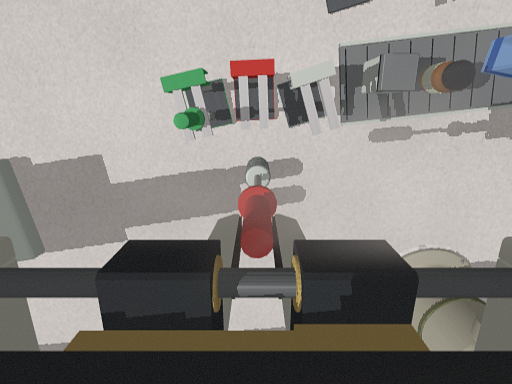

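The red stand's fork (257,98) is straight ahead of the brush, with green at left (188,118) and white at right (315,100). One check of the prong midline before sliding in.

```bash
python3 - <<'E'
from h import *
for f in("w18","s18"):
    z=np.load(f+".npz"); X=pts(z['d'],z['K'],z['T'])*1e3
    a=np.radians(-6.9); c=np.array([487,331.6]); L=(X[...,:2]-c)@np.array([[np.cos(a),-np.sin(a)],[np.sin(a),np.cos(a)]])
    m=(X[...,2]>160)&(X[...,2]<170)
    for x0 in(-26,-12,2,12):
        q=L[m&(L[...,0]>x0)&(L[...,0]<x0+10)&(abs(L[...,1])<30)][:,1]
        if len(q)>5: print(f,x0,'y',q.min().round(1),q[q<0].max().round(1),q[q>0].min().round(1),q.max().round(1))
    q=L[m&(abs(L[...,1])<30)][:,0]; print('x',q.min().round(1),q.max().round(1))
E
```

```text
w18 -26 y -20.1 -8.3 7.2 19.1
w18 -12 y -20.3 -7.4 6.6 19.5
w18 2 y -19.5 -7.9 7.3 19.1
w18 12 y -19.8 -7.2 6.8 19.8
x -29.0 63.0
s18 -26 y -18.9 -6.0 8.3 20.8
s18 -12 y -19.5 -6.5 6.9 20.0
s18 2 y -19.1 -6.4 8.9 20.7
s18 12 y -20.5 -6.5 7.8 20.6
x -30.5 1509.4
```

```bash
python3 -m jog '{"jaw":[0.1,0.1,0.1,0.1,0.1,0.1,0.1,0.1],"delta_pos":[[0,0,25],[0,0,65],[0,0,105],[0,0,145],[0,0,175],[0,0,185],[0,0,185],[0,0,185]],"spin":[0,0,0,0,0,0,0,0]}'
python3 br.py
python3 -m jog '{"jaw":[0.1,0.1,0.1,0.1],"delta_pos":[[10,-0.4,0],[20,-0.8,0],[30,-1.1,0],[30,-1.1,0]],"spin":[0,0,0,0]}'
python3 br.py
```

```text
clock: 71.97
ee_pos: [0.4131, 0.3423, 0.1985]
tool_rot: [0.997, -0.079, 0.001, -0.001]
contact_force: [-0.3, -0.4, -0.8]
gripper_width: 0.211
gripper_force: 25.0
ee [413.1 342.3 198.5] 71.975
side head 148 [410.7 342.9] z 30.0 83.0
side rod 93 [412.  342.1] z 90.0 163.0
scene head 106 [412.1 343.4] z 33.0 83.0
scene rod 79 [410.6 343.3] z 90.0 162.0
clock: 72.58
ee_pos: [0.4433, 0.3379, 0.1972]
tool_rot: [0.997, -0.079, 0.0, 0.0]
contact_force: [0.4, -0.6, -0.5]
gripper_width: 0.204
gripper_force: 25.0
ee [443.3 337.9 197.2] 72.575
side head 150 [440.6 338.2] z 30.0 82.0
side rod 100 [442.7 337.6] z 88.0 161.0
scene head 115 [440.8 339.2] z 30.0 82.0
scene rod 65 [440.5 339. ] z 88.0 162.0
```

```bash
python3 -m jog '{"jaw":[0.1,0.1,0.1,0.1,0.1,0.1,0.1,0.1,0.1],"delta_pos":[[6,0.3,0],[14,0.2,0],[22,0,0],[30,-0.2,0],[38,-0.4,0],[46,-0.6,0],[46,-0.6,0],[46,-0.6,0],[46,-0.6,0]],"spin":[0,0,0,0,0,0,0,0,0]}'
python3 br.py
python3 -m jog '{"jaw":[0.1,0.1,0.1,0.1,0.1],"delta_pos":[[0,0,2],[0,0,4],[0,0,6],[0,0,7],[0,0,7]],"spin":[0,0,0,0,0]}'
```

```text
clock: 73.8
ee_pos: [0.4874, 0.3318, 0.1973]
tool_rot: [0.997, -0.078, -0.0, 0.0]
contact_force: [0.8, -0.1, -0.7]
gripper_width: 0.21
gripper_force: 25.0
ee [487.4 331.8 197.3] 73.8
side head 140 [484.6 332.2] z 27.0 82.0
side rod 102 [486.  331.7] z 88.0 162.0
scene head 77 [485.6 337.2] z 32.0 82.0
scene rod 40 [485.7 338.5] z 88.0 162.0
clock: 74.53
ee_pos: [0.4878, 0.3317, 0.1902]
tool_rot: [0.997, -0.079, -0.0, 0.0]
contact_force: [0.6, -0.2, 0.3]
gripper_width: 0.209
gripper_force: 25.0
```

```bash
python3 -m jog '{"jaw":[0.1,0.1,0.1],"delta_pos":[[0,0,0.7],[0,0,1.5],[0,0,1.5]],"spin":[0,0,0]}'
python3 -m jog '{"jaw":[0.1,0.1,0.1],"delta_pos":[[0,0,0.5],[0,0,1],[0,0,1]],"spin":[0,0,0]}'
```

```text
clock: 74.9
ee_pos: [0.4878, 0.3317, 0.1888]
tool_rot: [0.997, -0.078, 0.0, 0.0]
contact_force: [-0.6, -0.6, -0.3]
gripper_width: 0.206
gripper_force: 25.0
clock: 75.28
ee_pos: [0.488, 0.3317, 0.1883]
tool_rot: [0.997, -0.079, 0.0, -0.0]
contact_force: [-0.6, -1.0, 4.6]
gripper_width: 0.207
gripper_force: 25.0
```

Contact at the expected height, so the collar rests on the prongs. Releasing, and raising clear.

```bash
python3 -m jog '{"jaw":[0.24,0.3,0.45,0.6,0.6,0.6,0.6,0.6,0.6,0.6,0.6,0.6],"delta_pos":[[0,0,0],[0,0,0],[0,0,0],[0,0,0],[0,0,0],[0,0,-10],[0,0,-25],[0,0,-50],[0,0,-90],[0,0,-130],[-40,0,-160],[-40,0,-160]],"spin":[0,0,0,0,0,0,0,0,0,0,0,0]}'
cat > fin.py <<'E'
from m import *
import sys
p,d,K,T=cam("wrist"); X=pts(d,K,T)*1e3; save("w20.png",p)
a=masks(p)["red"]&(X[...,2]>225)&(X[...,2]<245); q=X[a]; print('handle top',len(q),np.round(cv2.minEnclosingCircle(q[:,:2].astype(np.float32)),1) if 0 else (cv2.minEnclosingCircle(q[:,:2].astype(np.float32))),np.percentile(q[:,2],[5,50,95]).round(1))
p,d,K,T=cam("side"); save("s20.png",p); cv2.imwrite("pics/s20c.png",cv2.resize(cv2.cvtColor(p[120:320,90:350],cv2.COLOR_RGB2BGR),None,fx=2.5,fy=2.5))
X=pts(d,K,T)*1e3
for x,y in((500,-376),(501,-136),(492,-260),(505,93)):
    m=(abs(X[...,0]-x)<60)&(abs(X[...,1]-y)<55)&(X[...,2]>85)&(X[...,2]<110); q=X[m]; print(x,y,m.sum(),cv2.minAreaRect(q[:,:2].astype(np.float32)),np.median(q[:,2]))
E
python3 fin.py
```

```text
clock: 76.78
ee_pos: [0.4472, 0.3393, 0.3514]
tool_rot: [0.997, -0.077, 0.001, -0.002]
contact_force: [-0.2, -1.0, -0.1]
gripper_width: 0.599
gripper_force: 0.0
handle top 252 ((486.8626708984375, 330.96270751953125), 9.652751922607422) [234.7 237.3 238.5]
500 -376 141 ((500.7278747558594, -373.98199462890625), (60.9896354675293, 65.26287841796875), 3.800827741622925) 95.1099830951898
501 -136 177 ((500.74114990234375, -133.69265747070312), (58.78422546386719, 59.79631042480469), 69.71976470947266) 95.40873283382467
492 -260 159 ((491.2838439941406, -258.8614196777344), (61.82894515991211, 59.20270919799805), 76.20587921142578) 95.08873927640448
505 93 286 ((502.865966796875, 94.93584442138672), (57.48344802856445, 58.307498931884766), 80.40347290039062) 98.64216033391455
```

View pics/s20c.png

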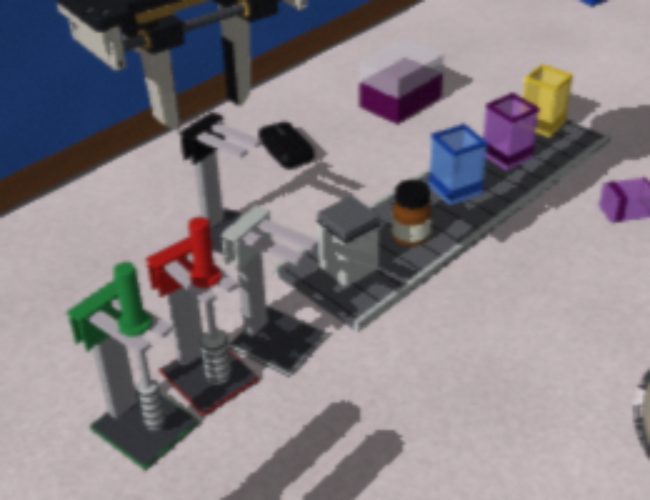

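The red brush hangs in the red fork (200,260), all four jars stand, and the rest is as it was.

```bash
python3 -c "
from rig import order; print(order.sign_off())"
```

```text
the job is handed in; nothing more can be done
None
```

The job is done and handed in at about 77 s: all four jars stand upright on the tray, yellow, blue and purple were scrubbed in that order, and the red brush hangs in the red stand's fork, within about 1 mm of its middle.

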